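# Present the tea dish with its honey dipper

## Task

Take the wooden honey dipper (the stick with the ribbed head) out of the rack and let it down, bare end first, into the narrow cup on the side of the steel tea dish. Then lift the dish by the wooden grip of its hoop and turn it a quarter turn, so that the cup points the same way as the handle of the round serving board below; keep the dish level all the time, with the loose tea ball resting in its middle. Finish still holding the dish so, at rest, over the board with 4 to 10 cm of air beneath it, and leave the other stick and the steel ring where they stand.

Things in the scene. Friction and masses are not known exactly. Their poses are not given: they have to be found in the camera images.
- dish: loose round shallow steel dish, 156 mm across, 0.4 kg, on the board. Origin: centre of underside, z up. Its inside is a cone (8 degrees) falling to the middle; rim 20 mm high. A steel hoop in its y-z plane (feet at y = +-75 mm) carries the grip bar; the cup stands on its -x side. It starts at about +90 degrees (+-6) of yaw from the board and is to come to the board's yaw (clockwise from above)
- dish_grip (a point): centre of the wooden grip bar on top of the hoop, 108 mm over the dish's underside; the bar is 60 mm long along the dish's y, 16 mm wide (x) and 16 mm high: take it from above with the fingers closing along the dish's x
- dish_cup (a point): centre of the inner floor of the narrow round cup fixed to the dish, at x = -95 mm, z = 8 mm of the dish; inner diameter 20 mm, outer 26 mm, open at the top, mouth 51 mm above this point
- dish_middle (a point): middle of the dish's inside, the lowest point of the cone, 6 mm over the underside
- ball_center (a point): centre of the loose perforated steel tea ball, 40 mm diameter, about 50 g, which rests in the middle of the dish and is free to roll
- board: fixed round wooden serving board, 200 mm across, 18 mm thick, with a paddle handle 36 mm wide along its -x axis that reaches 208 mm from the centre. Origin: centre of the underside of the round part, z up
- rack: fixed white plastic block 150 x 50 x 60 mm (x, y, z; origin centre of underside) with two holes 16 mm wide and 45 mm deep from above at x = +-50 mm; the dipper stands in one and the other stick in the other, either way round
- dipper: loose wooden honey dipper, 125 mm long, about 30 g, standing upright in the rack, ribbed head up. Origin: centre of its bare lower end; z runs along it to the head. Stick 12 mm thick; head 26 mm thick, from 88 to 125 mm
- dipper_head (a point): middle of the dipper's ribbed head, 106 mm from its lower end: the place to grip
- muddler: loose plain wooden stick of the same thickness (12 mm) and near the same length (128 mm), ending in a 20 mm ball instead of a ribbed head; stands in the other hole and stays there. Origin: lower end
- steel_ring: bystander: steel cutter ring, 62 mm across, 40 mm high, on the worktop between rack and dish; origin centre of underside

How it is judged:
By the outcome, as a careful person would: the job done as asked, in the order asked, and still so for the second after the job is handed in, while the arm keeps its last pose, push and grip.
It also fails if it takes over 58 s, if anything falls off the work surface, if the arm or the gripper's body presses on something with over 40 N, if the wrist force passes 120 N, or if a joint passes its speed limit or range.

## Robot

A 6-joint arm with a two-finger parallel gripper is mounted at the origin on a cart in front of the work surface, level with it; the furniture and walls round the work are solid. World frame = base frame: x ahead of the robot, y to its left, z up, the work surface at z = 0. Lengths are in m, angles in rad, forces in N, time in s.
With the tool pointing down it reaches from about 0.225 to 0.875 m from the base axis. Payload 3.4 kg.
Tool frame: the origin (TCP) lies at the very end of the fingers, on their centre line; the grasp point (between the pads) lies 19 mm behind it (grip_depth is the distance from the TCP to the grasp point, in m); x points along the fingers, z is the direction in which the jaws open and shut, and the axes are right-handed (so a half turn about x gives the same grasp; the last joint's range is limited). The gripper opens to 85 mm and grips with 20 to 120 N. Pads are 22 mm wide; open, the fingers measure 114 mm over their backs; the gripper's body (76 mm by 85 mm) begins 54 mm behind the grasp point. The pads swing forward as they close: fully open they stand 13 mm farther back than shut.
Start: joints at [-1.38, 0.276, 1.505, -0, 1.361, -0.121], TCP at [0.176, -0.547, 0.231] pointing down, gripper open.
Joint ranges: [-2.89, 2.89], [-0.75, 2.08], [0.22, 2.7], [-1.18, 4.32], [0.11, 2.71], [-2.7, 2.7]. Speed limits (rad/s): [2.57, 2.57, 3.14, 3.14, 3.14, 3.14].

## Interface

Orientations are given as a unit quaternion [w, x, y, z].
In Python, from rig import get_state, get_image, sign_off, grip_depth gives the robot as it stands. The module is installed in compiled form; this text tells all that it offers.
- The arm moves only by the tool arm_command, never from a script. Its argument "series" is a list of rows, each an object with "dp": the shift along the tool's x, y, z scaled (see below), a list of three; "angular": the turn, a rotation vector about the tool's x, y, z scaled (see below), a list of three; "gripper": the finger opening in mm, from 0 to 85.4. A call has exactly 8 rows; each row shifts and turns the pose as measured when the row begins, along the tool's axes as they then stand; what a row does not reach is not made up. The controller multiplies each number of a shift by 0.12 m and each number of a turn by 90 degrees. A row lasts 1/8 s, in which the tool goes at most 62.5 mm and 10.7 degrees, less where a joint would pass 70% of its speed; a pose out of reach is approached as far as the arm can. A call with a number of a shift or a turn outside -1 to 1 is refused whole. A call with a gripper value outside its range is refused whole. The fingers move at their own pace and stop on an object; "grip_force" is the grip in N (left out, the last holds). Time passes only in rows, so rows that do not move let the fingers close, or fill a call up. It gives the time, the measured TCP pose, the force and the opening at its end, in the units of the state.
- get_state(): the state, without advancing time (a new reading comes with each control period).
- get_image(name): name is "side" or "top" or "wrist"; returns a dict with "image" (384x512x3 uint8, blue, green, red), "depth" (384x512 float32, m along the optical axis (not along the pixel's ray), 0 where there is no reading), "mtx" (3x3 intrinsics, pixels), "view" (4x4, takes a point from world to camera coordinates); the wrist camera has in their place "mount" (4x4, takes a point from camera to tool coordinates, whose origin is the TCP and whose axes are the tool frame's). Camera axes: x right, y up, looking along -z (the intrinsics and any distortion apply to the point x, -y, -z); pixel columns grow to the right and rows downward; lengths in m; the calibration is good to about 2 mm. A picture is of the moment at which its call begins: read the wrist's pose just before it.
- sign_off(): hands the job in, once; it reports no verdict.
The state is a dict: "clock": time; "qpos": joint angles; "qd": joint speeds; "effort": joint torques, N m; "position": TCP position; "ee_rot": TCP orientation; "contact_force": force on the tool from outside, world axes, zero at the start; "moment": the same for the moment, N m; "width": finger opening in m.
Only numpy, scipy, OpenCV 4.12 (cv2) and the standard library are available. Lean on these libraries where they do the work, as an engineer would, in place of code of your own. Each camera call takes 0.05 s, during which the arm holds its last target. There are 200 camera calls.

## Working session

There is one attempt and no reset: what is moved stays moved. The work goes in short steps, Python scripts to look and compute and a tool call to move; the robot and the scene stay as the last step left them, time stands still between calls to the robot, and variables do not carry over. Pictures are saved under pics/ and viewed, about 8 in all and at most 12, crops included, and the job is handed in when it is done.

Besides the shell and the picture viewer there is one more tool, called after "Call:" as a command line: name --argument value ..., lists and objects as JSON in quotes. arm_command: Moves the arm, as the interface text tells. Its arguments: {"type":"object","properties":{"series":{"type":"array","items":{"type":"object","properties":{"dp":{"type":"array","items":{"type":"number"}},"angular":{"type":"array","items":{"type":"number"}},"gripper":{"type":"number"}}}},"grip_force":{"type":"number"}},"required":["series"]}

```bash
mkdir -p pics; cat > h.py <<'E'
import numpy as np, cv2
from scipy.spatial.transform import Rotation as R
from rig import get_state, get_image, sign_off, grip_depth
def T_tool(s=None):
    s=s or get_state(); q=s["ee_rot"]; T=np.eye(4)
    T[:3,:3]=R.from_quat([q[1],q[2],q[3],q[0]]).as_matrix(); T[:3,3]=s["position"]; return T
def shot(name):
    T=T_tool(); d=get_image(name)
    d["c2w"]=T@np.array(d["mount"]) if name=="wrist" else np.linalg.inv(np.array(d["view"]))
    return d
def cloud(d):
    Z=d["depth"]; K=np.array(d["mtx"]); v,u=np.indices(Z.shape)
    P=np.stack([(u-K[0,2])/K[0,0]*Z,-(v-K[1,2])/K[1,1]*Z,-Z,np.ones_like(Z)],-1)
    W=P@d["c2w"].T; W=W[...,:3]; W[Z<=0]=np.nan; return W
def proj(d,p):
    c=np.linalg.inv(d["c2w"])@np.append(p,1); K=np.array(d["mtx"])
    return K[0,0]*c[0]/-c[2]+K[0,2], K[1,1]*-c[1]/-c[2]+K[1,2]
E
python3 - <<'E'
from h import *
np.set_printoptions(precision=4,suppress=True)
s=get_state();print(s);print(grip_depth)
for n in("top","side"):
    d=shot(n);print(n,[k for k in d],d["mtx"],d["c2w"]);cv2.imwrite(f"pics/{n}0.png",d["image"])
    np.savez(f"{n}0.npz",**{k:np.array(v) for k,v in d.items()})
E
```

```text
{'clock': 0.0, 'qpos': array([-1.38  ,  0.2766,  1.5061,  0.    ,  1.3607, -0.121 ]), 'qd': array([ 0.0007,  0.0009, -0.0016, -0.0011, -0.0002, -0.0013]), 'effort': array([ -0.0015, -41.6776, -24.5805,  -0.0004,   0.011 ,  -0.    ]), 'position': array([ 0.1763, -0.5468,  0.2304]), 'ee_rot': array([ 0.5711,  0.4168,  0.572 , -0.4159]), 'contact_force': array([-0.0547,  0.102 ,  0.6196]), 'moment': array([-0.0273,  0.0134,  0.0055]), 'width': 0.08540784908287843}
0.0187
top ['image', 'depth', 'mtx', 'view', 'c2w'] [[489.6336   0.     256.5918]
 [  0.     489.6336 191.8904]
 [  0.       0.       1.    ]] [[ 0.0223  0.9826 -0.1845  0.4106]
 [-0.9996  0.0255  0.0147 -0.1857]
 [ 0.0192  0.1841  0.9827  0.9475]
 [ 0.      0.      0.      1.    ]]
side ['image', 'depth', 'mtx', 'view', 'c2w'] [[497.2432   0.     259.6656]
 [  0.     497.2432 191.0963]
 [  0.       0.       1.    ]] [[-0.9894  0.0789 -0.1222  0.4463]
 [-0.1447 -0.4468  0.8829  0.6012]
 [ 0.0151  0.8912  0.4534  0.5291]
 [ 0.      0.      0.      1.    ]]
```

View pics/top0.png

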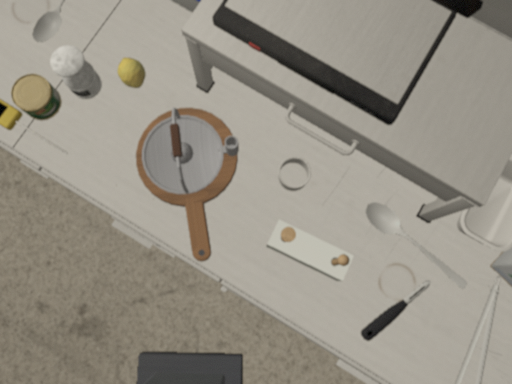

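View pics/side0.png

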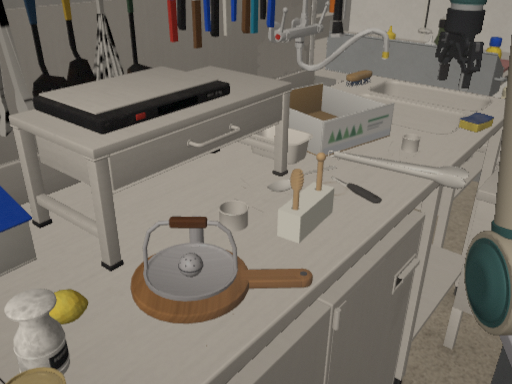

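The top view shows the dish on the board at (182,153), its cup at (231,146), and the board handle at (200,250). The ring is at (293,174), the dipper head at (288,234) and the muddler ball at (340,260). The side view confirms that the ribbed dipper is the stick nearer the dish. The cupboard's legs stand behind it.

```bash
cat > m.py <<'E'
from h import *
np.set_printoptions(precision=4,suppress=True)
L=lambda n:dict(np.load(n+"0.npz"))
t,s=L("top"),L("side"); Wt,Ws=cloud(t),cloud(s)
def px(u,v,W=Wt,r=1): return np.nanmedian(W[v-r:v+r+1,u-r:u+r+1].reshape(-1,3),0)
print("dish",px(182,153),"cup",px(231,146),"handle",px(200,250),"dip",px(288,234),"mud",px(340,260),"ring",px(283,174),"rack",px(312,249),"table",px(260,280), "bar",px(176,140))
def circ(P):
    P=P[:,:2];A=np.c_[2*P,np.ones(len(P))];
    w=np.ones(len(P),bool)
    c=np.linalg.lstsq(A,(P**2).sum(1),rcond=None)[0]; return c[:2],np.sqrt(c[2]+c[0]**2+c[1]**2)
# rack top
def sel(W,c,r,z0,z1):
    P=W.reshape(-1,3);m=(np.hypot(P[:,0]-c[0],P[:,1]-c[1])<r)&(P[:,2]>z0)&(P[:,2]<z1);return P[m]
rk=px(312,249)
for n,W in(("t",Wt),("s",Ws)):
    P=sel(W,rk,.1,.054,.068);print(n,"rack",len(P),cv2.minAreaRect(P[:,:2].astype(np.float32)),P[:,2].mean())
    for k,(u,v) in(("dip",(288,234)),("mud",(340,260))):
        c=px(u,v)
        for z0,z1 in((.065,.085),(.085,.105),(.105,.125),(.125,.145)):
            Q=sel(W,c,.035,z0,z1)
            if len(Q)>3: print(n,k,z0,len(Q),(Q.min(0)+Q.max(0))/2,Q.max(0)-Q.min(0))
    dc=px(182,153)
    B=sel(W,dc,.09,.115,.145)
    if len(B)>5:print(n,"bar",len(B),cv2.minAreaRect(B[:,:2].astype(np.float32)),B.max(0))
    C=sel(W,px(231,146),.03,.06,.09);print(n,"cup",len(C),cv2.minAreaRect(C[:,:2].astype(np.float32)) if len(C)>3 else"",np.median(C[:,2]) if len(C) else "")
    Q=sel(W,dc,.25,.012,.023);print(n,"board",len(Q),cv2.minEnclosingCircle(sel(W,dc,.125,.012,.023)[:,:2].astype(np.float32)))
E
python3 m.py
```

```text
dish [ 0.6452 -0.0604  0.0636] cup [ 0.6734 -0.1479  0.0272] handle [ 0.4709 -0.0954  0.0179] dip [ 0.4928 -0.2514  0.1392] mud [ 0.4521 -0.3371  0.141 ] ring [ 0.6258 -0.2513  0.0012] rack [ 0.4748 -0.3015  0.0602] table [ 0.4179 -0.2102  0.0009] bar [ 0.6506 -0.0573  0.1345]
t rack 1964 ((0.47459664940834045, -0.2980339527130127), (0.1503179520368576, 0.0505850575864315), 65.46089935302734) 0.06023532435419552
t dip 0.105 10 [ 0.4934 -0.2486  0.1224] [0.0218 0.0154 0.0043]
t dip 0.125 179 [ 0.4955 -0.2524  0.1346] [0.0244 0.0238 0.0188]
t mud 0.065 14 [ 0.4532 -0.3406  0.0768] [0.0106 0.0071 0.0138]
t mud 0.085 11 [ 0.4533 -0.3385  0.0942] [0.0087 0.0025 0.0142]
t mud 0.125 115 [ 0.4533 -0.3432  0.1377] [0.018  0.0198 0.0132]
t bar 457 ((0.6520969271659851, -0.05582960695028305), (0.12301915138959885, 0.01618822291493416), 8.732542991638184) [ 0.7128 -0.0448  0.1377]
t cup 118 ((0.6675463914871216, -0.14907392859458923), (0.02576601691544056, 0.024655336514115334), 33.538150787353516) 0.07545827610181438
t board 3808 ((0.6378294229507446, -0.06576230376958847), 0.11689379066228867)
[... 313 characters left out ...]
0252 0.0204 0.0195]
s dip 0.125 123 [ 0.4944 -0.2509  0.1332] [0.0244 0.0218 0.0163]
s mud 0.065 51 [ 0.4529 -0.3399  0.0751] [0.0115 0.0094 0.0196]
s mud 0.085 49 [ 0.4526 -0.3397  0.0949] [0.011  0.0089 0.0197]
s mud 0.105 49 [ 0.4528 -0.3412  0.1151] [0.0117 0.0104 0.019 ]
s mud 0.125 76 [ 0.453  -0.3389  0.134 ] [0.0184 0.0121 0.0179]
s bar 619 ((0.6502899527549744, -0.0536557100713253), (0.12250275164842606, 0.016077861189842224), 9.138136863708496) [ 0.7111 -0.0426  0.1354]
s cup 23 ((0.6644744873046875, -0.1481402963399887), (0.0270172618329525, 0.018994923681020737), 89.62358093261719) 0.062300936929718886
s board 4097 ((0.6368265151977539, -0.06227211281657219), 0.11638975143432617)
```

```bash
cat > m2.py <<'E'
from m import *
print("-----")
from scipy.optimize import least_squares
for n,W,d in(("t",Wt,t),("s",Ws,s)):
    # handle: points at board-top height far from dish centre
    dc=np.array([.651,-.055])
    P=sel(W,dc,.24,.012,.024); r=np.hypot(*(P[:,:2]-dc).T)
    H=P[(r>.125)&(P[:,0]<.58)]; rect=cv2.minAreaRect(H[:,:2].astype(np.float32)); print(n,"handle",len(H),rect)
    D=P[r<.125][:,:2]; 
    # board edge: for each angular bin about centre, outermost radius
    c0=np.array([.642,-.06])
    a=np.degrees(np.arctan2(*(D-c0).T[::-1])); rr=np.hypot(*(D-c0).T); E=[]
    for k in range(-180,180,6):
        m=(a>=k)&(a<k+6)
        if m.sum()>3 and not(165<(k+3)%360<215): E.append(D[m][np.argmax(rr[m])])
    E=np.array(E); f=least_squares(lambda q:np.hypot(E[:,0]-q[0],E[:,1]-q[1])-q[2],[*c0,.1],loss="soft_l1",f_scale=.002); print("circle",f.x)
    hc=np.array(rect[0]); v=hc-f.x[:2]; print("yaw from centre->handle",np.degrees(np.arctan2(*(-v)[::-1])))
    # dish rim
    Q=sel(W,dc,.085,.030,.045); f=least_squares(lambda q:np.hypot(Q[:,0]-q[0],Q[:,1]-q[1])-q[2],[*dc,.077],loss="soft_l1",f_scale=.002); print("rim",len(Q),f.x)
# tall obstacles
for W in(Wt,Ws):
    P=W.reshape(-1,3); m=(P[:,2]>.15)&(P[:,0]>.5)&(P[:,0]<1.2)&(P[:,1]>-.6)&(P[:,1]<.4)&(P[:,2]<.6); Q=P[m]
    for y in np.arange(-.5,.4,.05):
        k=Q[abs(Q[:,1]-y)<.025]
        if len(k): i=k[:,0].argmin(); print("y %.2f"%y,k[i],"zmax",k[:,2].max())
E
python3 m2.py | sed -n '/-----/,$p'
```

```text
-----
t handle 766 ((0.503303050994873, -0.14466069638729095), (0.07963274419307709, 0.14291943609714508), 13.457225799560547)
circle [ 0.6551 -0.0605  0.099 ]
yaw from centre->handle 29.002487309080188
rim 3472 [ 0.654  -0.0549  0.0625]
s handle 764 ((0.5067402124404907, -0.15702420473098755), (0.08093602955341339, 0.1739436239004135), 14.353800773620605)
circle [ 0.6536 -0.0592  0.0991]
yaw from centre->handle 33.66311139909197
rim 3034 [ 0.6523 -0.0576  0.0646]
y -0.50 [ 0.5393 -0.5246  0.2155] zmax 0.2721753083926435
y -0.45 [ 0.5686 -0.4744  0.2256] zmax 0.27208745665861733
y -0.40 [ 0.5979 -0.4247  0.2219] zmax 0.5729667862263708
y -0.35 [ 0.6196 -0.3368  0.1849] zmax 0.2725206963560096
y -0.30 [ 0.6265 -0.3242  0.1831] zmax 0.2724316962863593
y -0.25 [ 0.656  -0.274   0.1814] zmax 0.2725580129441523
y -0.20 [ 0.7132 -0.2233  0.2232] zmax 0.2717271506081709
y -0.15 [ 0.7417 -0.1739  0.2307] zmax 0.2717295666543579
y -0.10 [ 0.7718 -0.1242  0.2278] zmax 0.26329131947257867
y -0.05 [ 0.7999 -0.075   0.2236] zmax 0.23451011519010667
y -0.50 [ 0.5383 -0.525   0.2273] zmax 0.40378235783281596
y -0.45 [ 0.5669 -0.4749  0.2232] zmax 0.4082002672617193
y -0.40 [ 0.5966 -0.419   0.2241] zmax 0.4136771615587278
y -0.35 [ 0.6189 -0.3394  0.1814] zmax 0.4186405509685365
y -0.30 [ 0.6244 -0.3248  0.182 ] zmax 0.41929220296980735
y -0.25 [ 0.6538 -0.2742  0.1841] zmax 0.4243605509645839
y -0.20 [ 0.7115 -0.2247  0.2295] zmax 0.26927434443539255
y -0.15 [ 0.7411 -0.1747  0.2283] zmax 0.2690754251232423
y -0.10 [ 0.77   -0.1244  0.2254] zmax 0.26262632669220276
y -0.05 [ 0.7974 -0.0723  0.2303] zmax 0.2331313745410054
```

```bash
cat > m3.py <<'E'
from m import *
print("-----")
c=np.array([.6544,-.0599])
for n,W,d in(("t",Wt,t),("s",Ws,s)):
    hsv=cv2.cvtColor(d["image"],cv2.COLOR_BGR2HSV); wood=(hsv[...,1]>90)&(W[...,2]>.010)&(W[...,2]<.024)
    P=W[wood][:,:2]; r=np.hypot(*(P-c).T); a=np.degrees(np.arctan2(*(c-P).T[::-1]))
    H=P[(r>.11)&(r<.22)&(abs(a-11)<20)]
    print(n,len(H),cv2.minAreaRect(H.astype(np.float32)))
    v=H.mean(0)-c; print("yaw",np.degrees(np.arctan2(*-v[::-1])), "pca",np.linalg.svd(H-H.mean(0))[2][0], H.mean(0))
    y=W[...,2]; hoop=W[(y>.08)&(y<.14)]; hoop=hoop[np.hypot(*(hoop[:,:2]-[.651,-.055]).T)<.088]
    hs=hoop[:,:2]; u,sv,vt=np.linalg.svd(hs-hs.mean(0),full_matrices=False); print("hoop",len(hs),cv2.minAreaRect(hs.astype(np.float32)),np.degrees(np.arctan2(vt[0,1],vt[0,0])))
    b=W[(y>.115)&(y<.145)&(hsv[...,1]>70)]; b=b[np.hypot(*(b[:,:2]-[.651,-.055]).T)<.088]; print("bar",len(b),cv2.minAreaRect(b[:,:2].astype(np.float32)),b[:,2].max())
print(T_tool())
print("mount",get_image("wrist")["mount"])
E
python3 m3.py | sed -n '/-----/,$p'
```

```text
-----
t 789 ((0.5003647804260254, -0.09143030643463135), (0.09517015516757965, 0.03224874287843704), 10.849690437316895)
yaw 11.598758025841258 pca [-0.9807 -0.1957] [ 0.5028 -0.091 ]
hoop 518 ((0.6479730606079102, -0.06219930946826935), (0.11516058444976807, 0.10909076035022736), 54.810123443603516) -171.37599888989936
bar 230 ((0.6515882611274719, -0.05604740232229233), (0.055737607181072235, 0.012852447107434273), 8.653853416442871) 0.1377167461230684
s 824 ((0.4995320439338684, -0.0899127721786499), (0.09644905477762222, 0.038450952619314194), 11.024051666259766)
yaw 9.503350347066863 pca [-0.9794 -0.2018] [ 0.5013 -0.0855]
hoop 798 ((0.6510369181632996, -0.05353555083274841), (0.14902831614017487, 0.016077861189842224), 9.138136863708496) -170.9338791753681
bar 408 ((0.6511285901069641, -0.053621914237737656), (0.058604899793863297, 0.015922514721751213), 10.037684440612793) 0.13538131946666676
[[-0.0003  0.9518  0.3068  0.1763]
 [ 0.0016  0.3068 -0.9518 -0.5468]
 [-1.      0.0002 -0.0016  0.2305]
 [ 0.      0.      0.      1.    ]]
mount [[-0.0006  0.3044 -0.9525 -0.1436]
 [ 0.0002  0.9525  0.3044  0.0778]
 [ 1.     -0.     -0.0006  0.    ]
 [ 0.      0.      0.      1.    ]]
```

```bash
cat >> h.py <<'E'
def Rdown(th):
    th=np.radians(th); x=np.array([0,0,-1.]); z=np.array([np.cos(th),np.sin(th),0]); return np.c_[x,np.cross(z,x),z]
def plan(p,th,n,turn=0):
    """n rows from the present pose to tip p, tool down, jaw yaw th"""
    T=T_tool(); p0=T[:3,3]; p=np.array(p,float); rv=R.from_matrix(T[:3,:3].T@Rdown(th)).as_rotvec()
    for i in range(n):
        Ri=T[:3,:3]@R.from_rotvec(rv*i/n).as_matrix()
        print((Ri.T@((p-p0)/n)/.12).round(3).tolist(), (rv/n/(np.pi/2)).round(4).tolist())
def st():
    s=get_state();T=T_tool(s);z=T[:3,2];x=T[:3,0]
    print("t",round(s["clock"],2),"p",T[:3,3].round(4),"yaw",np.degrees(np.arctan2(z[1],z[0])).round(2),"xaxis",x.round(4),"w",round(s["width"]*1e3,1),"F",s["contact_force"].round(1),"q",s["qpos"].round(2))
E
python3 -c "
from h import *
plan([.494,-.249,.23],59,16);st()"
```

```text
[0.001, 0.205, -0.097] [-0.0911, -0.0, -0.0001]
[0.0, 0.217, -0.067] [-0.0911, -0.0, -0.0001]
[0.0, 0.224, -0.035] [-0.0911, -0.0, -0.0001]
[0.0, 0.227, -0.003] [-0.0911, -0.0, -0.0001]
[0.0, 0.225, 0.03] [-0.0911, -0.0, -0.0001]
[0.0, 0.218, 0.061] [-0.0911, -0.0, -0.0001]
[0.0, 0.207, 0.092] [-0.0911, -0.0, -0.0001]
[0.0, 0.192, 0.12] [-0.0911, -0.0, -0.0001]
[0.0, 0.173, 0.147] [-0.0911, -0.0, -0.0001]
[0.0, 0.15, 0.17] [-0.0911, -0.0, -0.0001]
[0.0, 0.125, 0.19] [-0.0911, -0.0, -0.0001]
[0.0, 0.096, 0.205] [-0.0911, -0.0, -0.0001]
[0.0, 0.066, 0.217] [-0.0911, -0.0, -0.0001]
[0.0, 0.034, 0.224] [-0.0911, -0.0, -0.0001]
[0.0, 0.002, 0.227] [-0.0911, -0.0, -0.0001]
[0.0, -0.03, 0.225] [-0.0911, -0.0, -0.0001]
t 0.15 p [ 0.1763 -0.5469  0.2306] yaw -72.13 xaxis [-2.0e-04  1.4e-03 -1.0e+00] w 85.5 F [-0.2  0.4  0.2] q [-1.38  0.28  1.51  0.    1.36 -0.12]
```

Call:
arm_command --series '[{"dp": [0, 0.205, -0.097], "angular": [-0.091, 0, 0], "gripper": 50}, {"dp": [0, 0.217, -0.067], "angular": [-0.091, 0, 0], "gripper": 50}, {"dp": [0, 0.224, -0.035], "angular": [-0.091, 0, 0], "gripper": 50}, {"dp": [0, 0.227, -0.003], "angular": [-0.091, 0, 0], "gripper": 50}, {"dp": [0, 0.225, 0.03], "angular": [-0.091, 0, 0], "gripper": 50}, {"dp": [0, 0.218, 0.061], "angular": [-0.091, 0, 0], "gripper": 50}, {"dp": [0, 0.207, 0.092], "angular": [-0.091, 0, 0], "gripper": 50}, {"dp": [0, 0.192, 0.12], "angular": [-0.091, 0, 0], "gripper": 50}]' --grip_force 20

```text
clock: 1.15
position: [0.3355, -0.3912, 0.2278]
ee_rot: [0.706, 0.031, 0.707, -0.027]
contact_force: [0.3, 0.5, 0.8]
width: 0.0502
```

```bash
python3 -c "
from h import *
plan([.494,-.249,.22],59,8);st()"
```

```text
[0.009, 0.161, 0.153] [-0.0885, 0.0001, -0.0006]
[0.009, 0.138, 0.173] [-0.0885, 0.0001, -0.0006]
[0.008, 0.113, 0.191] [-0.0885, 0.0001, -0.0006]
[0.008, 0.086, 0.205] [-0.0885, 0.0001, -0.0006]
[0.008, 0.056, 0.215] [-0.0885, 0.0001, -0.0006]
[0.008, 0.026, 0.22] [-0.0885, 0.0001, -0.0006]
[0.008, -0.005, 0.222] [-0.0885, 0.0001, -0.0006]
[0.008, -0.035, 0.219] [-0.0885, 0.0001, -0.0006]
t 1.15 p [ 0.3355 -0.3912  0.2278] yaw -4.68 xaxis [-0.0024  0.0062 -1.    ] w 50.2 F [0.3 0.5 0.8] q [-1.    0.19  1.63  0.    1.33 -0.92]
```

Call:
arm_command --series '[{"dp": [0.009, 0.161, 0.153], "angular": [-0.0885, 0, -0.0006], "gripper": 50}, {"dp": [0.009, 0.138, 0.173], "angular": [-0.0885, 0, -0.0006], "gripper": 50}, {"dp": [0.008, 0.113, 0.191], "angular": [-0.0885, 0, -0.0006], "gripper": 50}, {"dp": [0.008, 0.086, 0.205], "angular": [-0.0885, 0, -0.0006], "gripper": 50}, {"dp": [0.008, 0.056, 0.215], "angular": [-0.0885, 0, -0.0006], "gripper": 50}, {"dp": [0.008, 0.026, 0.22], "angular": [-0.0885, 0, -0.0006], "gripper": 50}, {"dp": [0.008, -0.005, 0.222], "angular": [-0.0885, 0, -0.0006], "gripper": 50}, {"dp": [0.008, -0.035, 0.219], "angular": [-0.0885, 0, -0.0006], "gripper": 50}]'

```text
clock: 2.15
position: [0.4954, -0.2399, 0.2177]
ee_rot: [0.608, -0.359, 0.609, 0.361]
contact_force: [-0.8, -0.6, 0.1]
width: 0.0502
```

```bash
python3 - <<'E'
from h import *
np.set_printoptions(precision=4,suppress=True)
st(); d=shot("wrist"); W=cloud(d)
print("depth valid",(d["depth"]>0).mean())
for c,k in(((.494,-.249),"dip"),((.453,-.34),"mud")):
    for z0,z1 in((.065,.08),(.08,.1),(.1,.115),(.115,.13),(.13,.15)):
        P=W.reshape(-1,3);m=(np.hypot(P[:,0]-c[0],P[:,1]-c[1])<.03)&(P[:,2]>z0)&(P[:,2]<z1);Q=P[m]
        if len(Q)>5:print(k,z0,len(Q),(Q.min(0)+Q.max(0))/2,Q.max(0)-Q.min(0))
im=d["image"].copy()
for p in((.494,-.249,.14),(.494,-.249,.06)):
    u,v=proj(d,np.array(p)); cv2.drawMarker(im,(int(u),int(v)),(0,0,255),0,12)
cv2.imwrite("pics/w1.png",im)
E
```

```text
t 2.15 p [ 0.4954 -0.2399  0.2177] yaw 61.21 xaxis [-0.0023  0.0026 -1.    ] w 50.2 F [-0.8 -0.6  0.1] q [-0.58  0.25  1.58  0.    1.32 -1.65]
depth valid 0.9960479736328125
dip 0.065 48 [ 0.4921 -0.2528  0.0726] [0.0075 0.0093 0.0147]
dip 0.08 20 [ 0.491  -0.2516  0.085 ] [0.0053 0.0072 0.0087]
dip 0.1 18 [ 0.4879 -0.2493  0.1122] [0.0115 0.0142 0.0035]
dip 0.115 181 [ 0.4923 -0.2535  0.1229] [0.0218 0.0249 0.0137]
dip 0.13 652 [ 0.494  -0.2536  0.1365] [0.0236 0.0238 0.0127]
mud 0.065 76 [ 0.4527 -0.3423  0.0725] [0.0116 0.0078 0.0145]
mud 0.08 123 [ 0.4527 -0.3424  0.09  ] [0.0117 0.0083 0.0199]
mud 0.1 108 [ 0.4525 -0.3416  0.1075] [0.0118 0.0066 0.0149]
mud 0.115 74 [ 0.452  -0.3407  0.1224] [0.0107 0.0087 0.0145]
mud 0.13 498 [ 0.4525 -0.3439  0.1381] [0.0194 0.0191 0.0147]
```

View pics/w1.png

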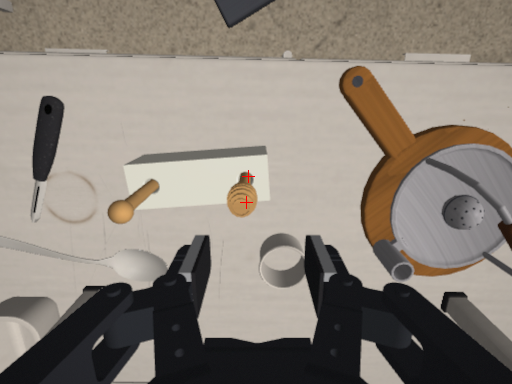

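The wrist view shows the dipper head at (243,200), just off the finger centre line. Centring on it, then going down.

```bash
python3 -c "
from h import *
plan([.4945,-.2525,.215],59,2)"
```

```text
[0.01, -0.018, -0.062] [0.0138, 0.0016, -0.0008]
[0.01, -0.02, -0.061] [0.0138, 0.0016, -0.0008]
```

Call:
arm_command --series '[{"dp": [0.01, -0.018, -0.062], "angular": [0.014, 0.0016, -0.0008], "gripper": 50}, {"dp": [0.01, -0.02, -0.061], "angular": [0.014, 0.0016, -0.0008], "gripper": 50}, {"dp": [0, 0, 0], "angular": [0, 0, 0], "gripper": 50}, {"dp": [0.13, 0, 0], "angular": [0, 0, 0], "gripper": 50}, {"dp": [0.13, 0, 0], "angular": [0, 0, 0], "gripper": 50}, {"dp": [0.13, 0, 0], "angular": [0, 0, 0], "gripper": 50}, {"dp": [0, 0, 0], "angular": [0, 0, 0], "gripper": 50}, {"dp": [0, 0, 0], "angular": [0, 0, 0], "gripper": 50}]'

```text
clock: 3.2
position: [0.4905, -0.2554, 0.1633]
ee_rot: [0.616, -0.344, 0.619, 0.346]
contact_force: [0.1, -0.6, -0.1]
width: 0.0497
```

```bash
python3 -c "
from h import *
st();plan([.4945,-.2525,.102],59,5)"
```

```text
t 3.2 p [ 0.4905 -0.2554  0.1633] yaw 58.36 xaxis [-4.6e-03  5.0e-04 -1.0e+00] w 49.7 F [ 0.1 -0.6 -0.1] q [-0.6   0.29  1.66 -0.    1.2  -1.62]
[0.102, -0.004, 0.008] [-0.0014, -0.0002, -0.0005]
[0.102, -0.003, 0.008] [-0.0014, -0.0002, -0.0005]
[0.102, -0.003, 0.008] [-0.0014, -0.0002, -0.0005]
[0.102, -0.003, 0.008] [-0.0014, -0.0002, -0.0005]
[0.102, -0.003, 0.008] [-0.0014, -0.0002, -0.0005]
```

Call:
arm_command --series '[{"dp": [0.05, -0.01, 0.02], "angular": [-0.002, 0, 0], "gripper": 50}, {"dp": [0.1, -0.003, 0.012], "angular": [-0.002, 0, 0], "gripper": 50}, {"dp": [0.1, -0.003, 0.008], "angular": [0, 0, 0], "gripper": 50}, {"dp": [0.1, 0, 0], "angular": [0, 0, 0], "gripper": 50}, {"dp": [0.1, 0, 0], "angular": [0, 0, 0], "gripper": 50}, {"dp": [0.05, 0, 0], "angular": [0, 0, 0], "gripper": 50}, {"dp": [0, 0, 0], "angular": [0, 0, 0], "gripper": 50}, {"dp": [0, 0, 0], "angular": [0, 0, 0], "gripper": 50}]'

```text
clock: 4.2
position: [0.4951, -0.2522, 0.0994]
ee_rot: [0.615, -0.346, 0.617, 0.348]
contact_force: [0.0, -0.4, 0.1]
width: 0.0502
```

```bash
python3 -c "
from h import *
st();plan([.4945,-.2525,.102],59,1)"
```

```text
t 4.2 p [ 0.4951 -0.2522  0.0994] yaw 58.75 xaxis [-3.9e-03  1.0e-04 -1.0e+00] w 50.2 F [ 0.  -0.4  0.1] q [-0.6   0.35  1.74 -0.    1.05 -1.62]
[-0.022, 0.003, -0.004] [-0.0028, -0.0012, -0.0022]
```

Well placed. I'll close on the head, then lift.

Call:
arm_command --series '[{"dp": [-0.02, 0, 0], "angular": [0, 0, -0.002], "gripper": 20}, {"dp": [0, 0, 0], "angular": [0, 0, 0], "gripper": 20}, {"dp": [0, 0, 0], "angular": [0, 0, 0], "gripper": 20}, {"dp": [0, 0, 0], "angular": [0, 0, 0], "gripper": 20}, {"dp": [0, 0, 0], "angular": [0, 0, 0], "gripper": 20}, {"dp": [-0.05, 0, 0], "angular": [0, 0, 0], "gripper": 20}, {"dp": [-0.1, 0, 0], "angular": [0, 0, 0], "gripper": 20}, {"dp": [-0.15, 0, 0], "angular": [0, 0, 0], "gripper": 20}]' --grip_force 30

```text
clock: 5.2
position: [0.4949, -0.252, 0.1399]
ee_rot: [0.616, -0.347, 0.617, 0.347]
contact_force: [0.4, 0.5, -0.3]
width: 0.025
```

```bash
python3 -c "
from h import *
st()"
```

```text
t 5.2 p [ 0.4949 -0.252   0.1399] yaw 58.75 xaxis [-0.0014 -0.0014 -1.    ] w 25.0 F [ 0.4  0.5 -0.3] q [-0.6   0.31  1.69 -0.    1.14 -1.62]
```

Call:
arm_command --series '[{"dp": [-0.2, 0, 0], "angular": [0, 0, 0], "gripper": 20}, {"dp": [-0.2, 0, 0], "angular": [0, 0, 0], "gripper": 20}, {"dp": [-0.1, 0.0, 0.05], "angular": [0, 0, 0], "gripper": 20}, {"dp": [0, -0.08, 0.12], "angular": [0, 0, 0], "gripper": 20}, {"dp": [0, -0.12, 0.2], "angular": [0, 0, 0], "gripper": 20}, {"dp": [0, -0.12, 0.2], "angular": [0, 0, 0], "gripper": 20}, {"dp": [0, -0.12, 0.2], "angular": [0, 0, 0], "gripper": 20}, {"dp": [0, -0.08, 0.12], "angular": [0, 0, 0], "gripper": 20}]'

```text
clock: 6.2
position: [0.6098, -0.1889, 0.2026]
ee_rot: [0.616, -0.347, 0.616, 0.346]
contact_force: [-0.0, 0.5, -0.4]
width: 0.0251
```

```bash
python3 -c "
from h import *
st();plan([.6665,-.1485,.205],59,6)"
```

```text
t 6.2 p [ 0.6098 -0.1889  0.2026] yaw 58.7 xaxis [ 6.0e-04 -1.4e-03 -1.0e+00] w 25.1 F [-0.   0.5 -0.4] q [-0.41  0.39  1.41 -0.    1.34 -1.43]
[-0.003, -0.038, 0.089] [-0.0006, -0.0001, 0.0001]
[-0.003, -0.038, 0.089] [-0.0006, -0.0001, 0.0001]
[-0.003, -0.038, 0.089] [-0.0006, -0.0001, 0.0001]
[-0.003, -0.038, 0.089] [-0.0006, -0.0001, 0.0001]
[-0.003, -0.038, 0.089] [-0.0006, -0.0001, 0.0001]
[-0.003, -0.039, 0.089] [-0.0006, -0.0001, 0.0001]
```

Call:
arm_command --series '[{"dp": [0, -0.045, 0.1], "angular": [0, 0, 0], "gripper": 20}, {"dp": [0, -0.045, 0.1], "angular": [0, 0, 0], "gripper": 20}, {"dp": [0, -0.045, 0.1], "angular": [0, 0, 0], "gripper": 20}, {"dp": [0, -0.04, 0.09], "angular": [0, 0, 0], "gripper": 20}, {"dp": [0, -0.025, 0.06], "angular": [0, 0, 0], "gripper": 20}, {"dp": [0, -0.015, 0.03], "angular": [0, 0, 0], "gripper": 20}, {"dp": [0, 0, 0], "angular": [0, 0, 0], "gripper": 20}, {"dp": [0, 0, 0], "angular": [0, 0, 0], "gripper": 20}]'

```text
clock: 7.2
position: [0.6644, -0.1505, 0.2011]
ee_rot: [0.615, -0.347, 0.617, 0.347]
contact_force: [-0.3, -0.8, -0.6]
width: 0.0252
```

```bash
cat > look.py <<'E'
from h import *
import sys
np.set_printoptions(precision=4,suppress=True)
st(); p=T_tool()[:3,3]; tag=sys.argv[1]
def sl(W,c,r,z0,z1):
    P=W.reshape(-1,3);m=(np.hypot(P[:,0]-c[0],P[:,1]-c[1])<r)&(P[:,2]>z0)&(P[:,2]<z1);return P[m]
for n in("wrist","top","side"):
    d=shot(n);W=cloud(d);np.savez(f"{n}_{tag}.npz",**{k:np.array(v) for k,v in d.items()})
    C=sl(W,(.667,-.149),.028,.066,.088)
    if len(C)>8: print(n,"cup",len(C),cv2.minAreaRect(C[:,:2].astype(np.float32)),C[:,2].max())
    for a in(-.085,-.07,-.055,-.04,-.025):
        Q=sl(W,p[:2],.02,p[2]+a,p[2]+a+.015)
        if len(Q)>5: print(n,"stick",round(a,3),len(Q),(Q.min(0)+Q.max(0))/2,Q.max(0)-Q.min(0))
    im=d["image"].copy()
    for q in((p[0],p[1],p[2]-.087),(.6665,-.1485,.077)):
        u,v=proj(d,np.array(q)); cv2.drawMarker(im,(int(u),int(v)),(0,0,255),0,8)
    u,v=map(int,proj(d,np.array((.6665,-.1485,.1)))); 
    y0,x0=max(0,v-100),max(0,u-130); cv2.imwrite(f"pics/{n}_{tag}.png",cv2.resize(im[y0:y0+200,x0:x0+260],None,fx=2,fy=2))
cv2.imwrite(f"pics/both_{tag}.png",np.hstack([cv2.resize(cv2.imread(f"pics/{n}_{tag}.png"),(400,320)) for n in("wrist","side")]))
E
python3 look.py a
```

```text
t 7.2 p [ 0.6644 -0.1505  0.2011] yaw 58.71 xaxis [-0.0029 -0.0013 -1.    ] w 25.2 F [-0.3 -0.8 -0.6] q [-0.32  0.45  1.3  -0.    1.39 -1.35]
wrist cup 283 ((0.6652107834815979, -0.14991161227226257), (0.024993719533085823, 0.0224556103348732), 47.09661865234375) 0.08017907311589678
wrist stick -0.085 74 [ 0.6613 -0.1496  0.1243] [0.0082 0.0089 0.013 ]
wrist stick -0.07 102 [ 0.6613 -0.15    0.1387] [0.0078 0.0103 0.0147]
wrist stick -0.055 125 [ 0.6615 -0.1496  0.1535] [0.0081 0.0095 0.0147]
wrist stick -0.04 158 [ 0.6615 -0.1497  0.1685] [0.0081 0.0101 0.0148]
wrist stick -0.025 191 [ 0.6613 -0.1494  0.1836] [0.0076 0.0097 0.0148]
top cup 76 ((0.6654142141342163, -0.14953608810901642), (0.022841377183794975, 0.025245588272809982), 9.0697603225708) 0.07956053465581081
top stick -0.085 16 [ 0.6605 -0.1494  0.1235] [0.0044 0.0108 0.0122]
top stick -0.07 20 [ 0.6616 -0.1499  0.1385] [0.0067 0.0105 0.0145]
top stick -0.055 19 [ 0.6623 -0.1493  0.1535] [0.0064 0.0117 0.0148]
top stick -0.04 18 [ 0.6604 -0.1492  0.1687] [0.0037 0.0099 0.0146]
top stick -0.025 11 [ 0.66   -0.1482  0.1825] [0.0025 0.0068 0.0117]
side stick -0.085 52 [ 0.6627 -0.1474  0.1237] [0.0105 0.0087 0.0145]
side stick -0.07 52 [ 0.6629 -0.1458  0.1386] [0.0128 0.0078 0.0146]
side stick -0.055 57 [ 0.6628 -0.1473  0.1534] [0.0108 0.0097 0.0144]
side stick -0.04 54 [ 0.6639 -0.1479  0.1685] [0.0114 0.0103 0.0146]
side stick -0.025 58 [ 0.6632 -0.146   0.1836] [0.0109 0.0093 0.0146]
```

View pics/both_a.png

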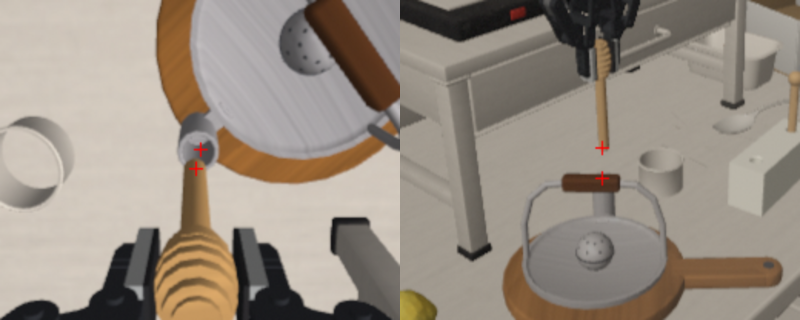

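The crop shows the stick hanging upright, its tip at (196,168) near the cup mouth centred at about (199,150). I estimate the cup at (0.6657, -0.1497).

```bash
python3 -c "
from h import *
plan([.6657,-.1497,.170],59,1)"
```

```text
[0.259, -0.006, 0.012] [-0.0033, -0.0016, -0.0011]
```

Call:
arm_command --series '[{"dp": [0.02, -0.006, 0.012], "angular": [-0.003, -0.0016, -0.001], "gripper": 20}, {"dp": [0.06, 0, 0], "angular": [0, 0, 0], "gripper": 20}, {"dp": [0.07, 0, 0], "angular": [0, 0, 0], "gripper": 20}, {"dp": [0.07, 0, 0], "angular": [0, 0, 0], "gripper": 20}, {"dp": [0.03, 0, 0], "angular": [0, 0, 0], "gripper": 20}, {"dp": [0, 0, 0], "angular": [0, 0, 0], "gripper": 20}, {"dp": [0, 0, 0], "angular": [0, 0, 0], "gripper": 20}, {"dp": [0, 0, 0], "angular": [0, 0, 0], "gripper": 20}]'

```text
clock: 8.35
position: [0.6653, -0.1499, 0.1685]
ee_rot: [0.615, -0.348, 0.616, 0.348]
contact_force: [-0.2, -1.0, -0.3]
width: 0.0252
```

```bash
python3 look.py b; python3 - <<'E'
from h import *
im=[]
for n in("wrist","top"):
    d=dict(np.load(f"{n}_b.npz")); u,v=map(int,proj(d,np.array((.6657,-.1497,.077))));s=40
    im.append(cv2.resize(d["image"][v-s:v+s,u-s:u+s],(400,400),interpolation=cv2.INTER_CUBIC))
cv2.imwrite("pics/zb.png",np.hstack(im))
plan([.6657,-.1497,.1135],59,1)
E
```

```text
t 8.35 p [ 0.6653 -0.1499  0.1685] yaw 58.96 xaxis [-0.001   0.0005 -1.    ] w 25.2 F [-0.2 -1.  -0.3] q [-0.32  0.47  1.35  0.    1.32 -1.35]
wrist cup 377 ((0.6651291251182556, -0.1500106006860733), (0.025531213730573654, 0.022899718955159187), 54.41732406616211) 0.087846225786184
wrist stick -0.085 74 [ 0.6623 -0.1488  0.091 ] [0.0078 0.0089 0.0144]
wrist stick -0.07 107 [ 0.6622 -0.1492  0.1061] [0.0078 0.0101 0.0145]
wrist stick -0.055 119 [ 0.6624 -0.1489  0.121 ] [0.008  0.0097 0.0147]
wrist stick -0.04 160 [ 0.6624 -0.149   0.136 ] [0.0079 0.01   0.015 ]
wrist stick -0.025 188 [ 0.6624 -0.1488  0.1509] [0.008  0.0098 0.0148]
top cup 74 ((0.6652597784996033, -0.14945825934410095), (0.021398814395070076, 0.02558024972677231), 2.5672881603240967) 0.08534539280558973
top stick -0.085 16 [ 0.6618 -0.1484  0.0912] [0.0057 0.0109 0.0119]
top stick -0.07 13 [ 0.662  -0.1488  0.1056] [0.0048 0.0108 0.0104]
top stick -0.055 20 [ 0.6625 -0.1491  0.121 ] [0.0062 0.0105 0.0148]
top stick -0.04 16 [ 0.662  -0.1481  0.1362] [0.0036 0.0102 0.0143]
top stick -0.025 12 [ 0.6615 -0.1478  0.1521] [0.0035 0.0088 0.0112]
side cup 10 ((0.6638492345809937, -0.14692489802837372), (0.010683966800570488, 0.004563783761113882), 18.585466384887695) 0.08787992208546691
side stick -0.085 45 [ 0.664  -0.1468  0.0913] [0.0111 0.0091 0.0137]
side stick -0.07 51 [ 0.6647 -0.1466  0.1059] [0.012  0.0099 0.0147]
side stick -0.055 52 [ 0.6643 -0.1455  0.1213] [0.0112 0.0093 0.0139]
side stick -0.04 56 [ 0.6648 -0.1465  0.136 ] [0.0128 0.0108 0.0148]
side stick -0.025 51 [ 0.6642 -0.1448  0.151 ] [0.0113 0.0086 0.0144]
[0.458, -0.003, 0.003] [-0.0004, -0.0001, -0.0007]
```

View pics/zb.png

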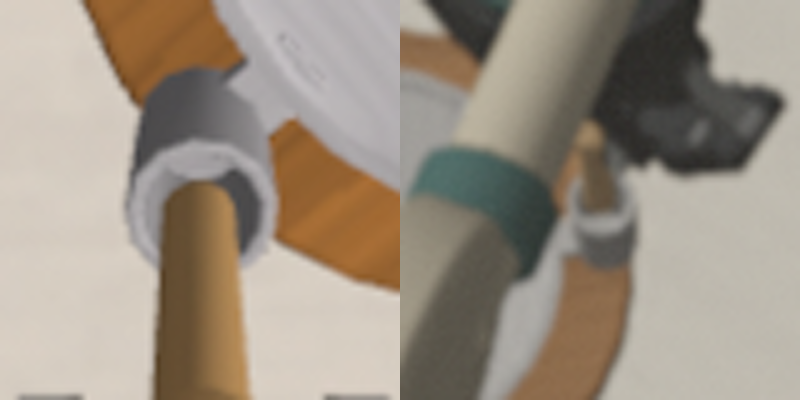

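The zoomed crop shows the tip (202,190) over the mouth centre (about 203,205), within roughly 1.5 mm. Lowering straight down.

Call:
arm_command --series '[{"dp": [0.05, 0, 0], "angular": [0, 0, 0], "gripper": 20}, {"dp": [0.08, 0, 0], "angular": [0, 0, 0], "gripper": 20}, {"dp": [0.08, 0, 0], "angular": [0, 0, 0], "gripper": 20}, {"dp": [0.08, 0, 0], "angular": [0, 0, 0], "gripper": 20}, {"dp": [0.08, 0, 0], "angular": [0, 0, 0], "gripper": 20}, {"dp": [0.04, 0, 0], "angular": [0, 0, 0], "gripper": 20}, {"dp": [0, 0, 0], "angular": [0, 0, 0], "gripper": 20}, {"dp": [0, 0, 0], "angular": [0, 0, 0], "gripper": 20}]'

```text
clock: 9.5
position: [0.6672, -0.1516, 0.1217]
ee_rot: [0.617, -0.35, 0.614, 0.346]
contact_force: [-0.4, 1.6, 4.0]
width: 0.0251
```

```bash
python3 -c "
from h import *
st();plan([.6657,-.1497,.1135],59,1)"
```

```text
t 9.5 p [ 0.6672 -0.1516  0.1217] yaw 58.97 xaxis [ 0.006  -0.0038 -1.    ] w 25.1 F [-0.4  1.6  4. ] q [-0.32  0.5   1.42 -0.    1.21 -1.35]
[0.068, 0.019, 0.007] [-0.0003, -0.0001, 0.0045]
```

```bash
python3 look.py c | grep -v top; python3 - <<'E'
from h import *
im=[]
for n,s in(("wrist",50),("side",50)):
    d=dict(np.load(f"{n}_c.npz")); u,v=map(int,proj(d,np.array((.6657,-.1497,.08))));v=max(v,s)
    im.append(cv2.resize(d["image"][v-s:v+s,u-s:u+s],(400,400),interpolation=cv2.INTER_CUBIC))
cv2.imwrite("pics/zc.png",np.hstack(im))
E
```

```text
t 9.5 p [ 0.6672 -0.1516  0.1217] yaw 58.97 xaxis [ 0.006  -0.0038 -1.    ] w 25.1 F [-0.4  1.6  4. ] q [-0.32  0.5   1.42 -0.    1.21 -1.35]
wrist cup 698 ((0.6662935018539429, -0.1520977020263672), (0.025611981749534607, 0.02304748445749283), 62.89068603515625) 0.08791428764439593
wrist stick -0.085 254 [ 0.6663 -0.1468  0.0441] [0.0232 0.0303 0.0148]
wrist stick -0.07 283 [ 0.6662 -0.151   0.0592] [0.0229 0.0234 0.0149]
wrist stick -0.055 623 [ 0.6676 -0.1527  0.0742] [0.0254 0.0257 0.0149]
wrist stick -0.04 157 [ 0.6639 -0.15    0.0893] [0.0081 0.0097 0.0148]
wrist stick -0.025 207 [ 0.6643 -0.1503  0.1042] [0.0084 0.0103 0.0149]
side cup 14 ((0.6647428274154663, -0.14003998041152954), (0.014267408289015293, 0.0033089518547058105), 15.657756805419922) 0.06899914925380546
side stick -0.085 105 [ 0.6662 -0.144   0.0442] [0.0242 0.0168 0.0149]
side stick -0.07 102 [ 0.6675 -0.1461  0.0592] [0.0256 0.0195 0.0148]
side stick -0.055 8 [ 0.6649 -0.1403  0.0679] [0.0106 0.0043 0.0023]
side stick -0.04 22 [ 0.6658 -0.1472  0.0931] [0.0108 0.0065 0.0072]
side stick -0.025 50 [ 0.6653 -0.148   0.104 ] [0.0104 0.0096 0.0141]
```

View pics/zc.png

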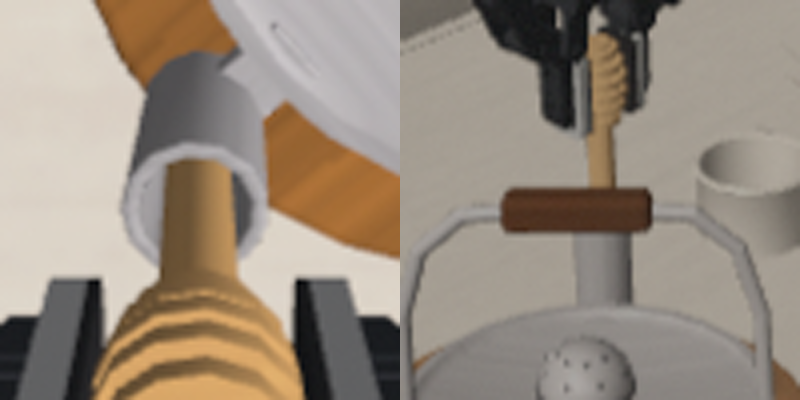

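The stick is inside the cup but leaning on the shelf-side wall. I'll shift back about 2.5 mm and square up, then go on down.

Call:
arm_command --series '[{"dp": [0, 0.022, 0.003], "angular": [0, 0, 0.0045], "gripper": 20}, {"dp": [0, 0, 0], "angular": [0, 0, 0], "gripper": 20}, {"dp": [0.02, 0, 0], "angular": [0, 0, 0], "gripper": 20}, {"dp": [0.025, 0, 0], "angular": [0, 0, 0], "gripper": 20}, {"dp": [0.015, 0, 0], "angular": [0, 0, 0], "gripper": 20}, {"dp": [0, 0, 0], "angular": [0, 0, 0], "gripper": 20}, {"dp": [0, 0, 0], "angular": [0, 0, 0], "gripper": 20}, {"dp": [0, 0, 0], "angular": [0, 0, 0], "gripper": 20}]'

```text
clock: 10.65
position: [0.6678, -0.1522, 0.1202]
ee_rot: [0.617, -0.351, 0.614, 0.345]
contact_force: [-0.8, -0.5, 5.3]
width: 0.025
```

```bash
python3 -c "
from h import *
st()"
```

```text
t 10.65 p [ 0.6678 -0.1522  0.1202] yaw 59.02 xaxis [ 0.0076 -0.0059 -1.    ] w 25.0 F [-0.8 -0.5  5.3] q [-0.32  0.5   1.42 -0.    1.21 -1.35]
```

```bash
python3 - <<'E'
from h import *
np.set_printoptions(precision=4,suppress=True)
d=shot("side");np.savez("side_d.npz",**{k:np.array(v) for k,v in d.items()});W=cloud(d);hsv=cv2.cvtColor(d["image"],cv2.COLOR_BGR2HSV)
p=T_tool()[:3,3];st()
m=(np.hypot(W[...,0]-p[0],W[...,1]-p[1])<.022)&(hsv[...,1]>80)&(hsv[...,0]<30)
Q=W[m]
for z in np.arange(.07,.175,.005):
    k=Q[(Q[:,2]>=z)&(Q[:,2]<z+.005)]
    if len(k):print(round(z,3),len(k),k.min(0),k.max(0)-k.min(0))
E
```

```text
t 10.7 p [ 0.6678 -0.1523  0.1203] yaw 59.02 xaxis [ 0.0077 -0.006  -1.    ] w 25.4 F [-0.2  0.2  4.3] q [-0.32  0.5   1.42 -0.    1.21 -1.35]
0.09 10 [ 0.6607 -0.1497  0.0918] [0.0103 0.0053 0.0029]
0.095 17 [ 0.6608 -0.1508  0.0952] [0.0098 0.0066 0.0047]
0.1 11 [ 0.6619 -0.1489  0.101 ] [0.0084 0.0057 0.004 ]
0.105 19 [ 0.6611 -0.15    0.105 ] [0.0092 0.0075 0.0047]
0.11 12 [ 0.6613 -0.1488  0.1102] [0.0087 0.0052 0.0044]
0.115 9 [ 0.6612 -0.1487  0.1151] [0.0074 0.006  0.0026]
0.12 19 [ 0.6579 -0.1512  0.121 ] [0.0086 0.0159 0.0039]
0.125 12 [ 0.6556 -0.1586  0.1274] [0.0097 0.0205 0.0025]
0.13 22 [ 0.655  -0.1588  0.1303] [0.0115 0.0202 0.0045]
0.135 23 [ 0.6544 -0.1601  0.1352] [0.0106 0.0223 0.004 ]
0.14 35 [ 0.6547 -0.1596  0.1401] [0.011  0.025  0.0049]
0.145 24 [ 0.6555 -0.1618  0.146 ] [0.0107 0.0258 0.0039]
0.15 24 [ 0.6562 -0.1622  0.1501] [0.0107 0.0222 0.0047]
0.155 40 [ 0.6584 -0.1656  0.1553] [0.012  0.026  0.0039]
0.16 3 [ 0.6651 -0.1542  0.1601] [0.0027 0.0224 0.0042]
0.165 1 [ 0.6651 -0.1326  0.1685] [0. 0. 0.]
```

```bash
python3 - <<'E'
from h import *
from scipy.optimize import least_squares
np.set_printoptions(precision=4,suppress=True)
d2=shot("wrist");np.savez("wrist_d.npz",**{k:np.array(v) for k,v in d2.items()})
for tag in("a","b","c","d"):
    d=dict(np.load(f"wrist_{tag}.npz"));W=cloud(d);hsv=cv2.cvtColor(d["image"],cv2.COLOR_BGR2HSV)
    near=np.hypot(W[...,0]-.666,W[...,1]+.15)<.03
    grey=hsv[...,1]<60
    for z0,z1 in((.05,.06),(.06,.07),(.072,.082)):
        Q=W[near&grey&(W[...,2]>z0)&(W[...,2]<z1)]
        if z0<.07:  # outer near wall, r=13
            f=least_squares(lambda q:np.hypot(Q[:,0]-q[0],Q[:,1]-q[1])-.013,[.666,-.15],loss="soft_l1",f_scale=.001)
        else: f=least_squares(lambda q:np.hypot(Q[:,0]-q[0],Q[:,1]-q[1])-.0117,[.666,-.15],loss="soft_l1",f_scale=.001)
        print(tag,z0,len(Q),f.x)
    near=np.hypot(W[...,0]-.666,W[...,1]+.15)<.02
    for z0,z1 in((.085,.095),(.095,.105),(.105,.115)):
        Q=W[near&(hsv[...,1]>80)&(W[...,2]>z0)&(W[...,2]<z1)]
        if len(Q)<10: continue
        f=least_squares(lambda q:np.hypot(Q[:,0]-q[0],Q[:,1]-q[1])-.006,[.666,-.15],loss="soft_l1",f_scale=.001); print("   stick",z0,len(Q),f.x)
d=dict(np.load("wrist_d.npz"))
im=d["image"];u,v=map(int,proj(d,np.array((.6657,-.1497,.077))));s=50
cv2.imwrite("pics/zd.png",cv2.resize(im[v-s:v+s,u-s:u+s],(600,600),interpolation=cv2.INTER_CUBIC))
E
```

```text
a 0.05 110 [ 0.6641 -0.1509]
a 0.06 91 [ 0.6659 -0.1507]
a 0.072 221 [ 0.666  -0.1506]
b 0.05 96 [ 0.6665 -0.151 ]
b 0.06 104 [ 0.6665 -0.1509]
b 0.072 286 [ 0.6659 -0.1507]
   stick 0.085 52 [ 0.6646 -0.1503]
   stick 0.095 60 [ 0.6646 -0.1503]
   stick 0.105 72 [ 0.6646 -0.1503]
c 0.05 168 [ 0.6681 -0.152 ]
c 0.06 211 [ 0.6681 -0.1522]
c 0.072 394 [ 0.6676 -0.1525]
   stick 0.085 108 [ 0.6663 -0.1512]
   stick 0.095 126 [ 0.6664 -0.1513]
   stick 0.105 127 [ 0.6665 -0.1513]
d 0.05 195 [ 0.6686 -0.153 ]
d 0.06 227 [ 0.6688 -0.1533]
d 0.072 365 [ 0.6682 -0.1543]
   stick 0.085 112 [ 0.6667 -0.1518]
   stick 0.095 124 [ 0.6668 -0.1518]
   stick 0.105 118 [ 0.6669 -0.1519]
```

View pics/zd.png

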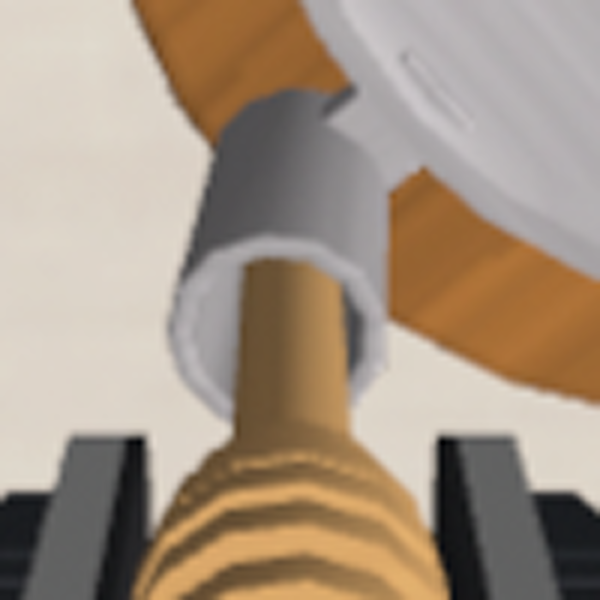

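The crop shows the stick well inside the cup (about 42 of 51 mm), with a light 4 N of contact that nudges the cup. I'll relieve the push by 1 mm, then open so that it settles.

Call:
arm_command --series '[{"dp": [-0.01, 0, 0], "angular": [0, 0, 0], "gripper": 20}, {"dp": [0, 0, 0], "angular": [0, 0, 0], "gripper": 20}, {"dp": [0, 0, 0], "angular": [0, 0, 0], "gripper": 30}, {"dp": [0, 0, 0], "angular": [0, 0, 0], "gripper": 35}, {"dp": [0, 0, 0], "angular": [0, 0, 0], "gripper": 40}, {"dp": [0, 0, 0], "angular": [0, 0, 0], "gripper": 46}, {"dp": [0, 0, 0], "angular": [0, 0, 0], "gripper": 50}, {"dp": [0, 0, 0], "angular": [0, 0, 0], "gripper": 50}]'

```text
clock: 11.75
position: [0.6668, -0.1523, 0.1181]
ee_rot: [0.616, -0.35, 0.615, 0.346]
contact_force: [-0.7, -0.1, 0.2]
width: 0.0502
```

```bash
cat > z.py <<'E'
from h import *
np.set_printoptions(precision=4,suppress=True)
st()
import sys
d=shot("side");np.savez(f"side_{sys.argv[1]}.npz",**{k:np.array(v) for k,v in d.items()});W=cloud(d);hsv=cv2.cvtColor(d["image"],cv2.COLOR_BGR2HSV)
m=(np.hypot(W[...,0]-.668,W[...,1]+.152)<.03)&(hsv[...,1]>80)&(hsv[...,0]<30)
Q=W[m]
for z in np.arange(.08,.175,.01):
    k=Q[(Q[:,2]>=z)&(Q[:,2]<z+.01)]
    if len(k)>3:print(round(z,3),len(k),(k.min(0)+k.max(0))/2,k.max(0)-k.min(0))
print("zmax",np.sort(Q[:,2])[-6:])
E
python3 z.py e
```

```text
t 11.75 p [ 0.6668 -0.1523  0.1181] yaw 59.02 xaxis [ 0.0035 -0.0051 -1.    ] w 50.2 F [-0.7 -0.1  0.2] q [-0.32  0.51  1.42 -0.    1.21 -1.35]
0.08 24 [ 0.6686 -0.1503  0.0856] [0.0098 0.0068 0.0085]
0.09 32 [ 0.6696 -0.1512  0.0951] [0.0095 0.0078 0.0096]
0.1 34 [ 0.6707 -0.1536  0.1051] [0.0108 0.0079 0.0097]
0.11 32 [ 0.6714 -0.1547  0.115 ] [0.0092 0.0102 0.0091]
0.12 34 [ 0.6709 -0.1563  0.1242] [0.0143 0.0153 0.0081]
0.13 60 [ 0.6702 -0.1574  0.1351] [0.0161 0.0205 0.0097]
0.14 58 [ 0.6725 -0.1597  0.145 ] [0.0177 0.0225 0.0096]
0.15 71 [ 0.6725 -0.148   0.1549] [0.0144 0.05   0.0094]
0.16 6 [ 0.6726 -0.1602  0.1607] [0.0074 0.0042 0.0013]
zmax [0.1608 0.161  0.1613 0.1789 0.1822 0.1833]
```

```bash
python3 - <<'E'
from h import *
np.set_printoptions(precision=4,suppress=True)
d=shot("wrist");np.savez("wrist_e.npz",**{k:np.array(v) for k,v in d.items()})
def plane(Q):
    c=Q.mean(0);n=np.linalg.svd(Q-c,full_matrices=False)[2][2];return n*np.sign(n[2]),c
for tag in("side0","side_e","wrist_b","wrist_d","wrist_e"):
    d=dict(np.load(tag+".npz"));W=cloud(d);hsv=cv2.cvtColor(d["image"],cv2.COLOR_BGR2HSV);g=hsv[...,1]<60
    C=W[g&(np.hypot(W[...,0]-.667,W[...,1]+.151)<.02)&(W[...,2]<.095)]
    print(tag,"cup z pct",np.percentile(C[:,2],[50,80,90,95,99]) if len(C) else "")
    # rim
    r=np.hypot(W[...,0]-.651,W[...,1]+.055);M=g&(r<.090)&(r>.060)&(W[...,2]>.025)&(W[...,2]<.05)
    a=np.degrees(np.arctan2(W[...,1]+.055,W[...,0]-.651)); out=[]
    for k in range(-180,180,45):
        z=W[...,2][M&(a>=k)&(a<k+45)]; out.append((k,len(z),round(float(np.percentile(z,95)),4) if len(z)>20 else None))
    print(out)
    b=W[(W[...,2]>.115)&(W[...,2]<.15)&(hsv[...,1]>70)&(r<.05)]
    if len(b)>20:print("bar",len(b),cv2.minAreaRect(b[:,:2].astype(np.float32)),np.percentile(b[:,2],[50,98]))
def crop(d,p,s,size):
    u,v=map(int,proj(d,np.array(p)));v=max(v,s);return cv2.resize(d["image"][v-s:v+s,max(u-s,0):u+s],(size,size),interpolation=cv2.INTER_CUBIC)
w,s_=dict(np.load("wrist_e.npz")),dict(np.load("side_e.npz"))
cv2.imwrite("pics/ze.png",np.hstack([crop(w,(.667,-.151,.08),60,400),crop(s_,(.66,-.1,.07),75,400)]))
E
```

```text
side0 cup z pct [0.0479 0.0577 0.0604 0.0627 0.0763]
[(-180, 196, 0.0452), (-135, 245, 0.0383), (-90, 347, 0.0461), (-45, 251, 0.0382), (0, 226, 0.0444), (45, 237, 0.0385), (90, 243, 0.0384), (135, 207, 0.0389)]
bar 408 ((0.6511285901069641, -0.053621914237737656), (0.058604899793863297, 0.015922514721751213), 10.037684440612793) [0.1308 0.1347]
side_e cup z pct [0.0484 0.0566 0.0599 0.062  0.0637]
[(-180, 208, 0.0443), (-135, 259, 0.0382), (-90, 355, 0.0474), (-45, 234, 0.0383), (0, 210, 0.045), (45, 226, 0.0385), (90, 249, 0.0387), (135, 218, 0.0388)]
bar 404 ((0.6494597792625427, -0.05403957888484001), (0.057977095246315, 0.01564934477210045), 11.418694496154785) [0.1306 0.1346]
wrist_b cup z pct [0.0554 0.0775 0.0782 0.0786 0.0792]
[(-180, 1189, 0.0398), (-135, 1260, 0.0398), (-90, 1310, 0.04), (-45, 1137, 0.0396), (0, 586, 0.0416), (45, 1284, 0.0397), (90, 1386, 0.0398), (135, 1262, 0.0398)]
bar 2799 ((0.6555041670799255, -0.05696093291044235), (0.06807810068130493, 0.015666473656892776), 8.52929401397705) [0.1345 0.1362]
wrist_d cup z pct [0.0575 0.0738 0.0749 0.0754 0.0761]
[(-180, 1931, 0.0426), (-135, 2071, 0.0392), (-90, 1967, 0.0386), (-45, 1607, 0.0411), (0, 694, 0.046), (45, 1900, 0.0479), (90, 2264, 0.0484), (135, 1998, 0.0459)]
bar 5355 ((0.6509504318237305, -0.06562121212482452), (0.05941963568329811, 0.016266660764813423), 11.05286693572998) [0.1378 0.1394]
wrist_e cup z pct [0.0612 0.0774 0.078  0.0785 0.079 ]
[(-180, 2032, 0.0399), (-135, 1971, 0.0397), (-90, 1889, 0.04), (-45, 1557, 0.0397), (0, 749, 0.0441), (45, 1694, 0.0398), (90, 2287, 0.0397), (135, 1743, 0.0396)]
bar 5635 ((0.6496880054473877, -0.058016978204250336), (0.05931851640343666, 0.015804700553417206), 10.318709373474121) [0.1345 0.1362]
```

View pics/ze.png

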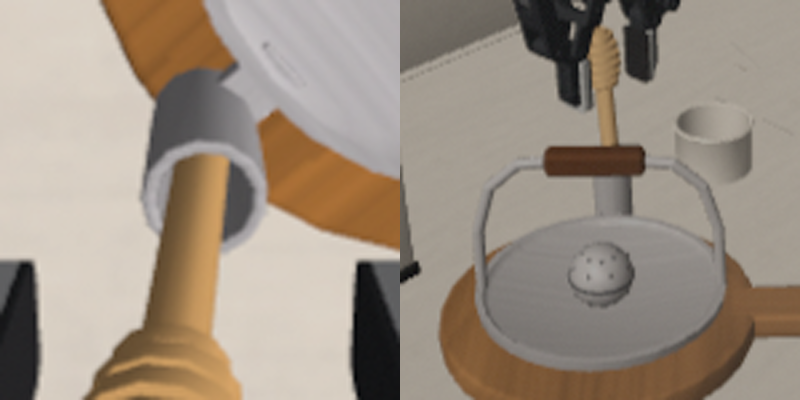

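```bash
python3 - <<'E'
from h import *
np.set_printoptions(precision=4,suppress=True)
for tag in("top0","wrist_a"):
    d=dict(np.load(tag+".npz"));W=cloud(d);c=(.666,-.1503)
    m=(np.hypot(W[...,0]-c[0],W[...,1]-c[1])<.0115)&(W[...,2]<.07)
    Q=W[m]; Q=Q[np.argsort(Q[:,2])]; print(tag,len(Q)); print((Q[::max(1,len(Q)//25)]-[*c,0])*1000)
W=cloud(dict(np.load("wrist_e.npz")));d=dict(np.load("wrist_e.npz"));hsv=cv2.cvtColor(d["image"],cv2.COLOR_BGR2HSV)
Q=W[(hsv[...,1]>80)&(W[...,2]>.1)&(np.hypot(W[...,0]-.67,W[...,1]+.157)<.03)];print("head wrist zmax",np.percentile(Q[:,2],[50,90,99,100]),len(Q))
E
```

```text
top0 119
[[  2.9894 -10.6151  -1.4232]
 [ -7.4184   6.5392  12.6079]
 [ -8.0648  -5.3773  16.2619]
 [-10.8962   0.341   18.7235]
 [  7.7133   4.6699  24.05  ]
 [-10.5226  -1.7819  25.1142]
 [-11.0357   0.0915  26.8466]
 [-11.2221   2.0075  27.3488]
 [ 10.5759   2.6735  28.3156]
 [ -5.5023  -9.4911  29.5658]
 [-10.4624   1.8827  31.9821]
 [-11.1126  -2.0734  34.8072]
 [ -1.0659 -11.4017  35.3797]
 [  5.6634   6.0469  38.0402]
 [ 10.8376  -1.5767  41.5103]
 [  6.147    9.7114  42.884 ]
 [  9.2716   5.8729  46.1127]
 [-10.816    1.358   47.9321]
 [  6.0961   9.4292  49.8621]
 [ -9.9969   3.1446  51.9013]
 [  9.2013  -5.7654  54.1126]
 [ -8.5976  -6.3256  54.8448]
 [ 10.6585  -1.975   55.4516]
 [ -9.9021   1.0371  58.8131]
 [  2.9695  10.7757  60.4149]
 [-10.8762  -0.9801  62.5261]
 [  6.2539  -7.97    64.2411]
 [ 11.12     1.4606  66.5442]
 [-10.533    2.5818  67.8564]
 [ -8.5321  -6.6532  68.4857]]
wrist_a 260
[[-11.2585   2.0124  18.3123]
 [  8.4783   0.5124  26.0955]
 [  7.6289  -2.8888  26.5296]
 [  3.2503  -5.4446  26.9482]
 [  8.0379  -1.8408  27.2363]
 [  9.3218  -3.9194  27.7195]
 [  4.7363  -8.9407  28.3029]
 [ 10.3851  -3.2825  29.7507]
 [  6.0657  -8.3935  33.4118]
 [  9.6431  -4.164   34.3594]
 [  6.049   -8.3373  37.5101]
 [ 10.2704   1.6976  39.1561]
 [  9.6904  -4.2492  41.774 ]
 [ -0.9456 -10.1965  43.4548]
 [ 10.6633  -2.4021  45.9178]
 [  1.3209 -10.2275  48.1218]
 [  9.9559  -3.2559  50.0887]
 [  6.2879  -8.3231  51.7681]
 [  7.2519  -7.6827  53.6944]
 [  4.2337  -9.4208  55.6825]
 [ 10.1636   1.2837  57.2621]
 [ 10.2115   0.0427  58.4967]
 [ 10.5583  -0.2107  60.5342]
 [  3.7069 -10.1355  62.8297]
 [ 10.3673  -0.1853  64.4531]
 [ -2.4536  -9.6954  67.3187]]
head wrist zmax [0.1518 0.1604 0.1618 0.1932] 4205
```

The visible cup floor is at z≈0.026, but the tip stands at ≈0.034, so it is caught about 8 mm high. It is leaning outward with the tip on the dish side, probably on the neck that joins cup and dish. I'll turn the jaws into the lean direction, regrip upright, raise it a little and set it down biased outward.

```bash
python3 - <<'E'
from h import *
from scipy.optimize import least_squares
np.set_printoptions(precision=4,suppress=True)
d=dict(np.load("wrist_e.npz"));W=cloud(d);hsv=cv2.cvtColor(d["image"],cv2.COLOR_BGR2HSV)
near=np.hypot(W[...,0]-.667,W[...,1]+.152)<.03; grey=hsv[...,1]<60
for z0,z1,r in((.05,.06,.013),(.06,.07,.013),(.072,.082,.0117)):
    Q=W[near&grey&(W[...,2]>z0)&(W[...,2]<z1)]
    f=least_squares(lambda q:np.hypot(Q[:,0]-q[0],Q[:,1]-q[1])-r,[.667,-.152],loss="soft_l1",f_scale=.001);print(z0,len(Q),f.x)
for z0 in(.085,.1,.11):
    Q=W[near&(hsv[...,1]>80)&(W[...,2]>z0)&(W[...,2]<z0+.01)]
    f=least_squares(lambda q:np.hypot(Q[:,0]-q[0],Q[:,1]-q[1])-.006,[.667,-.152],loss="soft_l1",f_scale=.001);print("stick",z0,f.x)
plan([.668,-.1538,.121],122,8)
E
```

```text
0.05 172 [ 0.6674 -0.151 ]
0.06 217 [ 0.667  -0.1514]
0.072 461 [ 0.6668 -0.1505]
stick 0.085 [ 0.6701 -0.1558]
stick 0.1 [ 0.6632 -0.1517]
stick 0.11 [ 0.6641 -0.153 ]
[-0.003, -0.002, -0.001] [-0.0875, -0.0004, 0.0003]
[-0.003, -0.002, -0.001] [-0.0875, -0.0004, 0.0003]
[-0.003, -0.002, -0.001] [-0.0875, -0.0004, 0.0003]
[-0.003, -0.001, -0.001] [-0.0875, -0.0004, 0.0003]
[-0.003, -0.001, -0.002] [-0.0875, -0.0004, 0.0003]
[-0.003, -0.001, -0.002] [-0.0875, -0.0004, 0.0003]
[-0.003, -0.001, -0.002] [-0.0875, -0.0004, 0.0003]
[-0.003, -0.001, -0.002] [-0.0875, -0.0004, 0.0003]
```

Call:
arm_command --series '[{"dp": [-0.003, -0.002, -0.001], "angular": [-0.044, 0, 0], "gripper": 68}, {"dp": [-0.003, -0.002, -0.001], "angular": [-0.095, 0, 0], "gripper": 68}, {"dp": [-0.003, -0.002, -0.001], "angular": [-0.095, 0, 0], "gripper": 68}, {"dp": [-0.003, -0.001, -0.001], "angular": [-0.095, 0, 0], "gripper": 68}, {"dp": [-0.003, -0.001, -0.002], "angular": [-0.095, 0, 0], "gripper": 68}, {"dp": [-0.003, -0.001, -0.002], "angular": [-0.095, 0, 0], "gripper": 68}, {"dp": [-0.003, -0.001, -0.002], "angular": [-0.095, 0, 0], "gripper": 68}, {"dp": [-0.003, -0.001, -0.002], "angular": [-0.08, 0, 0], "gripper": 68}]'

```text
clock: 12.85
position: [0.6683, -0.1539, 0.1217]
ee_rot: [-0.333, 0.625, -0.335, -0.621]
contact_force: [-0.2, -0.0, 0.4]
width: 0.0685
```

```bash
python3 z.py f; python3 -c "
from h import *
plan([.668,-.1538,.121],122,1)"
```

```text
t 12.85 p [ 0.6683 -0.1539  0.1217] yaw 123.57 xaxis [ 0.0046 -0.0055 -1.    ] w 68.5 F [-0.2 -0.   0.4] q [-0.33  0.51  1.41 -0.    1.21 -2.48]
0.08 27 [ 0.669  -0.1511  0.0858] [0.0104 0.0086 0.0083]
0.09 32 [ 0.6694 -0.1513  0.0951] [0.0088 0.0057 0.0092]
0.1 32 [ 0.671  -0.1533  0.105 ] [0.0112 0.0062 0.0098]
0.11 22 [ 0.6721 -0.1538  0.115 ] [0.0081 0.0066 0.0098]
0.12 23 [ 0.6739 -0.1522  0.1247] [0.0118 0.0063 0.009 ]
0.13 44 [ 0.6785 -0.1545  0.1352] [0.0173 0.0127 0.0095]
0.14 48 [ 0.678  -0.1539  0.1446] [0.0172 0.0126 0.0093]
0.15 59 [ 0.6786 -0.1629  0.1547] [0.0169 0.0224 0.0092]
0.16 5 [ 0.6776 -0.1589  0.1612] [0.0086 0.004  0.0017]
zmax [0.1592 0.1603 0.1604 0.1604 0.1619 0.162 ]
[0.007, 0.002, 0.003] [0.0189, -0.0046, 0.0006]
```

Call:
arm_command --series '[{"dp": [0, 0, 0], "angular": [0.015, -0.0046, 0], "gripper": 50}, {"dp": [0, 0, 0], "angular": [0, 0, 0], "gripper": 40}, {"dp": [0, 0, 0], "angular": [0, 0, 0], "gripper": 34}, {"dp": [0, 0, 0], "angular": [0, 0, 0], "gripper": 30}, {"dp": [0, 0, 0], "angular": [0, 0, 0], "gripper": 20}, {"dp": [0, 0, 0], "angular": [0, 0, 0], "gripper": 20}, {"dp": [-0.05, 0, 0], "angular": [0, 0, 0], "gripper": 20}, {"dp": [-0.02, 0, 0], "angular": [0, 0, 0], "gripper": 20}]' --grip_force 25

```text
clock: 13.9
position: [0.6683, -0.1536, 0.1305]
ee_rot: [0.343, -0.618, 0.342, 0.619]
contact_force: [-0.1, -0.3, -0.7]
width: 0.0253
```

```bash
cat > cs.py <<'E'
from h import *
import sys
from scipy.optimize import least_squares
np.set_printoptions(precision=4,suppress=True)
st();d=shot("wrist");np.savez(f"wrist_{sys.argv[1]}.npz",**{k:np.array(v) for k,v in d.items()})
W=cloud(d);hsv=cv2.cvtColor(d["image"],cv2.COLOR_BGR2HSV);cam=d["c2w"][:3,3]
near=np.hypot(W[...,0]-.667,W[...,1]+.152)<.03; grey=hsv[...,1]<60
def fit(Q,r):
    c0=np.median(Q[:,:2],0); v=c0-cam[:2]; c0=c0+v/np.hypot(*v)*r*.6
    return least_squares(lambda q:np.hypot(Q[:,0]-q[0],Q[:,1]-q[1])-r,c0,loss="soft_l1",f_scale=.001).x
for z0,z1 in((.05,.06),(.06,.07)):
    Q=W[near&grey&(W[...,2]>z0)&(W[...,2]<z1)]; print("cup",z0,len(Q),fit(Q,.013))
for z0 in(.082,.09,.1,.11):
    Q=W[near&(hsv[...,1]>80)&(W[...,2]>z0)&(W[...,2]<z0+.008)]
    if len(Q)>8:print("stick",z0,len(Q),fit(Q,.006))
Q=W[near&(hsv[...,1]>80)&(W[...,2]>.12)]
if len(Q):print("head top z",np.percentile(Q[:,2],[90,97]))
r=np.hypot(W[...,0]-.651,W[...,1]+.055);M=grey&(r<.09)&(r>.06)&(W[...,2]>.025)&(W[...,2]<.06);a=np.degrees(np.arctan2(W[...,1]+.055,W[...,0]-.651))
print("rim",[(k,round(float(np.percentile(W[...,2][M&(a>=k)&(a<k+45)],95)),4)) for k in range(-180,180,45) if (M&(a>=k)&(a<k+45)).sum()>30])
E
python3 cs.py g
```

```text
t 13.9 p [ 0.6683 -0.1536  0.1305] yaw 121.97 xaxis [ 0.0003  0.0015 -1.    ] w 25.3 F [-0.1 -0.3 -0.7] q [-0.33  0.5   1.4   0.    1.24 -2.46]
cup 0.05 148 [ 0.6671 -0.1515]
cup 0.06 175 [ 0.6672 -0.1518]
stick 0.082 55 [ 0.6657 -0.1547]
stick 0.09 65 [ 0.6653 -0.155 ]
stick 0.1 74 [ 0.6648 -0.1555]
stick 0.11 81 [ 0.6642 -0.1558]
head top z [0.171  0.1716]
rim [(-180, 0.048), (-135, 0.0396), (-90, 0.0455), (45, 0.0371), (90, 0.0379), (135, 0.0387)]
```

Call:
arm_command --series '[{"dp": [0, -0.022, 0.004], "angular": [0, 0, 0.02], "gripper": 20}, {"dp": [0, -0.022, 0.004], "angular": [0, 0, 0.02], "gripper": 20}, {"dp": [0, 0, 0], "angular": [0, 0, 0], "gripper": 20}, {"dp": [0, 0, 0], "angular": [0, 0, 0], "gripper": 20}, {"dp": [0.03, 0, 0], "angular": [0, 0, 0], "gripper": 20}, {"dp": [0.02, 0, 0], "angular": [0, 0, 0], "gripper": 20}, {"dp": [0, 0, 0], "angular": [0, 0, 0], "gripper": 20}, {"dp": [0, 0, 0], "angular": [0, 0, 0], "gripper": 20}]'

```text
clock: 14.95
position: [0.672, -0.1501, 0.1237]
ee_rot: [0.322, -0.606, 0.363, 0.63]
contact_force: [0.3, -0.6, -0.5]
width: 0.0253
```

```bash
python3 cs.py h
```

```text
t 14.95 p [ 0.672  -0.1501  0.1237] yaw 121.97 xaxis [-0.0576 -0.0345 -0.9977] w 25.3 F [ 0.3 -0.6 -0.5] q [-0.29  0.54  1.35 -0.05  1.3  -2.41]
cup 0.05 123 [ 0.667  -0.1516]
cup 0.06 152 [ 0.6669 -0.1515]
stick 0.082 59 [ 0.6668 -0.1529]
stick 0.09 69 [ 0.6668 -0.1529]
stick 0.1 82 [ 0.6669 -0.153 ]
stick 0.11 56 [ 0.6669 -0.1529]
head top z [0.1645 0.1651]
rim [(-180, 0.0479), (-135, 0.0397), (-90, 0.0422), (45, 0.0352), (90, 0.0381), (135, 0.0394)]
```

Call:
arm_command --series '[{"dp": [0.025, -0.0017, 0], "angular": [0, 0, 0], "gripper": 20}, {"dp": [0.03, -0.002, 0], "angular": [0, 0, 0], "gripper": 20}, {"dp": [0.03, -0.002, 0], "angular": [0, 0, 0], "gripper": 20}, {"dp": [0.015, -0.001, 0], "angular": [0, 0, 0], "gripper": 20}, {"dp": [0, 0, 0], "angular": [0, 0, 0], "gripper": 20}, {"dp": [0, 0, 0], "angular": [0, 0, 0], "gripper": 20}, {"dp": [0, 0, 0], "angular": [0, 0, 0], "gripper": 20}, {"dp": [0, 0, 0], "angular": [0, 0, 0], "gripper": 20}]'

```text
clock: 16.0
position: [0.6721, -0.1502, 0.1114]
ee_rot: [0.322, -0.606, 0.363, 0.63]
contact_force: [-0.1, -0.8, 0.5]
width: 0.0251
```

```bash
python3 cs.py i
```

```text
t 16.0 p [ 0.6721 -0.1502  0.1114] yaw 121.96 xaxis [-0.0569 -0.0347 -0.9978] w 25.1 F [-0.1 -0.8  0.5] q [-0.29  0.55  1.37 -0.05  1.27 -2.41]
cup 0.05 149 [ 0.6669 -0.1515]
cup 0.06 171 [ 0.667  -0.1517]
stick 0.082 70 [ 0.6669 -0.1531]
stick 0.09 82 [ 0.6669 -0.153 ]
stick 0.1 36 [ 0.6669 -0.1531]
stick 0.11 10 [ 0.6641 -0.1563]
head top z [0.1522 0.1528]
rim [(-180, 0.0491), (-135, 0.0397), (-90, 0.0453), (45, 0.0362), (90, 0.0393), (135, 0.0395)]
```

No resistance this time: the head top at 0.1525 puts the tip at ≈0.0275, which is the cup floor. Releasing and backing off.

Call:
arm_command --series '[{"dp": [0, 0, 0], "angular": [0, 0, 0], "gripper": 30}, {"dp": [0, 0, 0], "angular": [0, 0, 0], "gripper": 36}, {"dp": [0, 0, 0], "angular": [0, 0, 0], "gripper": 44}, {"dp": [0, 0, 0], "angular": [0, 0, 0], "gripper": 54}, {"dp": [0, 0, 0], "angular": [0, 0, 0], "gripper": 60}, {"dp": [-0.1, 0, 0], "angular": [0, 0, 0], "gripper": 60}, {"dp": [-0.25, 0, 0], "angular": [0, 0, 0], "gripper": 60}, {"dp": [-0.35, 0, 0], "angular": [0, 0, 0], "gripper": 60}]'

```text
clock: 17.05
position: [0.6751, -0.1468, 0.1945]
ee_rot: [0.322, -0.604, 0.364, 0.632]
contact_force: [1.1, -0.1, -0.8]
width: 0.0598
```

```bash
python3 z.py j; python3 cs.py j; python3 -c "
from h import *
plan([.65,-.056,.235],100,8)"
```

```text
t 17.05 p [ 0.6751 -0.1468  0.1945] yaw 121.95 xaxis [-0.0643 -0.0325 -0.9974] w 59.8 F [ 1.1 -0.1 -0.8] q [-0.29  0.5   1.24 -0.05  1.45 -2.41]
0.08 22 [ 0.6671 -0.1481  0.0854] [0.0116 0.008  0.0086]
0.09 29 [ 0.6665 -0.1482  0.0945] [0.01   0.0085 0.0088]
0.1 31 [ 0.6663 -0.1487  0.105 ] [0.0098 0.0077 0.0099]
0.11 29 [ 0.6655 -0.1461  0.1152] [0.015  0.0112 0.0093]
0.12 60 [ 0.6665 -0.1444  0.1254] [0.0231 0.0157 0.0091]
0.13 78 [ 0.6661 -0.1469  0.1349] [0.0238 0.0198 0.0097]
0.14 81 [ 0.6664 -0.15    0.145 ] [0.022  0.0248 0.0099]
0.15 30 [ 0.6672 -0.1507  0.151 ] [0.0163 0.0164 0.0021]
zmax [0.1513 0.1514 0.1514 0.1521 0.3856 0.3991]
t 17.1 p [ 0.6786 -0.1475  0.2021] yaw 121.96 xaxis [-0.052  -0.0361 -0.998 ] w 60.1 F [ 2.3 -1.1  4.5] q [-0.29  0.5   1.23 -0.05  1.46 -2.41]
cup 0.05 33 [ 0.6671 -0.151 ]
cup 0.06 43 [ 0.667 -0.151]
stick 0.082 11 [ 0.6671 -0.1529]
head top z [0.1524 0.153 ]
rim [(-180, 0.0425), (-135, 0.0397), (-90, 0.0398), (-45, 0.0396), (0, 0.0544), (45, 0.0401), (90, 0.0397), (135, 0.0394)]
[-0.038, -0.023, 0.097] [0.0305, -0.0013, -0.0049]
[-0.037, -0.018, 0.098] [0.0305, -0.0013, -0.0049]
[-0.037, -0.014, 0.099] [0.0305, -0.0013, -0.0049]
[-0.037, -0.01, 0.099] [0.0305, -0.0013, -0.0049]
[-0.036, -0.005, 0.1] [0.0305, -0.0013, -0.0049]
[-0.036, -0.001, 0.1] [0.0305, -0.0013, -0.0049]
[-0.036, 0.004, 0.1] [0.0305, -0.0013, -0.0049]
[-0.036, 0.009, 0.1] [0.0305, -0.0013, -0.0049]
```

Call:
arm_command --series '[{"dp": [-0.06, -0.02, 0.04], "angular": [0.03, -0.001, -0.005], "gripper": 50}, {"dp": [-0.06, -0.018, 0.09], "angular": [0.03, -0.001, -0.005], "gripper": 50}, {"dp": [-0.06, -0.014, 0.12], "angular": [0.03, -0.001, -0.005], "gripper": 50}, {"dp": [-0.04, -0.01, 0.13], "angular": [0.03, -0.001, -0.005], "gripper": 50}, {"dp": [-0.036, -0.005, 0.13], "angular": [0.03, -0.001, -0.005], "gripper": 50}, {"dp": [-0.02, -0.001, 0.12], "angular": [0.03, -0.001, -0.005], "gripper": 50}, {"dp": [0, 0.004, 0.1], "angular": [0.03, -0.001, -0.005], "gripper": 50}, {"dp": [0, 0, 0.03], "angular": [0.015, -0.001, -0.005], "gripper": 50}]'

```text
clock: 18.15
position: [0.6519, -0.0568, 0.2374]
ee_rot: [-0.451, 0.549, -0.448, -0.543]
contact_force: [0.5, 0.4, 0.8]
width: 0.0499
```

```bash
cat > bar.py <<'E'
from h import *
import sys
np.set_printoptions(precision=4,suppress=True)
st()
for n in("wrist","side","top"):
    d=shot(n);np.savez(f"{n}_{sys.argv[1]}.npz",**{k:np.array(v) for k,v in d.items()});W=cloud(d);hsv=cv2.cvtColor(d["image"],cv2.COLOR_BGR2HSV)
    r=np.hypot(W[...,0]-.651,W[...,1]+.055)
    b=W[(W[...,2]>.115)&(W[...,2]<.15)&(hsv[...,1]>70)&(r<.045)]
    if len(b)>20:
        print(n,"bar",len(b),cv2.minAreaRect(b[:,:2].astype(np.float32)),np.percentile(b[:,2],[50,98]))
        if n=="wrist": t=b[b[:,2]>np.percentile(b[:,2],98)-.004]; print("  toponly",len(t),cv2.minAreaRect(t[:,:2].astype(np.float32)))
    C=W[(hsv[...,1]<60)&(np.hypot(W[...,0]-.667,W[...,1]+.151)<.022)&(W[...,2]>.068)&(W[...,2]<.085)]
    if len(C)>10: print("  cup",len(C),cv2.minAreaRect(C[:,:2].astype(np.float32))[:2])
    B=W[(hsv[...,1]<60)&(r<.045)&(W[...,2]>.035)&(W[...,2]<.075)]
    if len(B)>10: print("  ball",len(B),(B[:,:2].min(0)+B[:,:2].max(0))/2,B[:,:2].max(0)-B[:,:2].min(0),np.percentile(B[:,2],98),B[B[:,2]>np.percentile(B[:,2],90)].mean(0))
E
python3 bar.py k
```

```text
t 18.15 p [ 0.6519 -0.0568  0.2374] yaw 101.01 xaxis [ 0.009  -0.0027 -1.    ] w 49.9 F [0.5 0.4 0.8] q [-0.19  0.39  1.32 -0.    1.42 -1.96]
wrist bar 1112 ((0.6566610932350159, -0.05631238967180252), (0.07301361858844757, 0.014857676811516285), 10.575687408447266) [0.1347 0.1362]
  toponly 1050 ((0.649591863155365, -0.05761539191007614), (0.05863337218761444, 0.014814197085797787), 10.530248641967773)
  cup 236 ((0.6655575633049011, -0.14995485544204712), (0.02486361935734749, 0.023300958797335625))
  ball 403 [ 0.6494 -0.0572] [0.0382 0.0408] 0.06196327909683752 [ 0.6501 -0.0581  0.0613]
side bar 405 ((0.6492655277252197, -0.05344661325216293), (0.05824107676744461, 0.015378409996628761), 9.797786712646484) [0.1303 0.1347]
  ball 448 [ 0.6501 -0.0518] [0.0402 0.0341] 0.06351635172787708 [ 0.6496 -0.0549  0.063 ]
top bar 232 ((0.6500061750411987, -0.05672726035118103), (0.05509423837065697, 0.013017380610108376), 9.792433738708496) [0.1342 0.1369]
  cup 61 ((0.6639003157615662, -0.15036752820014954), (0.01966201141476631, 0.024320192635059357))
  ball 213 [ 0.6516 -0.0562] [0.0395 0.0387] 0.06549007927511429 [ 0.6516 -0.062   0.0644]
```

The bar is at (0.6497, -0.0567) with dish yaw ≈100.3°. The ball is centred and the dipper upright. Descending to just over the bar.

```bash
python3 -c "
from h import *
plan([.6497,-.0567,.15],100.3,1)"
```

```text
[0.726, 0.025, 0.016] [0.0082, -0.0031, 0.0051]
```

Call:
arm_command --series '[{"dp": [0.05, 0.016, 0], "angular": [0.008, -0.003, 0.005], "gripper": 50}, {"dp": [0.15, 0, 0], "angular": [0, 0, 0], "gripper": 50}, {"dp": [0.18, 0, 0], "angular": [0, 0, 0], "gripper": 50}, {"dp": [0.18, 0, 0], "angular": [0, 0, 0], "gripper": 50}, {"dp": [0.12, 0, 0], "angular": [0, 0, 0], "gripper": 50}, {"dp": [0.03, 0, 0], "angular": [0, 0, 0], "gripper": 50}, {"dp": [0, 0, 0], "angular": [0, 0, 0], "gripper": 50}, {"dp": [0, 0, 0], "angular": [0, 0, 0], "gripper": 50}]'

```text
clock: 19.3
position: [0.6517, -0.0617, 0.148]
ee_rot: [0.454, -0.542, 0.455, 0.542]
contact_force: [0.5, 0.2, -0.1]
width: 0.0503
```

```bash
python3 -c "
from h import *
st();plan([.6497,-.0567,.107],100.3,5)"
```

```text
t 19.3 p [ 0.6517 -0.0617  0.148 ] yaw 100.08 xaxis [-9.e-04 -1.e-03 -1.e+00] w 50.3 F [ 0.5  0.2 -0.1] q [-0.2   0.45  1.45 -0.    1.24 -1.95]
[0.068, 0.002, 0.009] [-0.0005, -0.0001, -0.0001]
[0.068, 0.002, 0.009] [-0.0005, -0.0001, -0.0001]
[0.068, 0.002, 0.009] [-0.0005, -0.0001, -0.0001]
[0.068, 0.002, 0.009] [-0.0005, -0.0001, -0.0001]
[0.068, 0.002, 0.009] [-0.0005, -0.0001, -0.0001]
```

Call:
arm_command --series '[{"dp": [0.03, 0.008, 0.03], "angular": [-0.002, 0, 0], "gripper": 50}, {"dp": [0.07, 0.004, 0.015], "angular": [0, 0, 0], "gripper": 50}, {"dp": [0.08, 0, 0], "angular": [0, 0, 0], "gripper": 50}, {"dp": [0.08, 0, 0], "angular": [0, 0, 0], "gripper": 50}, {"dp": [0.05, 0, 0], "angular": [0, 0, 0], "gripper": 50}, {"dp": [0.02, 0, 0], "angular": [0, 0, 0], "gripper": 50}, {"dp": [0, 0, 0], "angular": [0, 0, 0], "gripper": 50}, {"dp": [0, 0, 0], "angular": [0, 0, 0], "gripper": 50}]'

```text
clock: 20.3
position: [0.6497, -0.0563, 0.1066]
ee_rot: [-0.453, 0.543, -0.453, -0.542]
contact_force: [0.7, 0.3, -0.3]
width: 0.0499
```

```bash
python3 bar.py l; python3 -c "
from h import *
plan([.6497,-.0567,.107],100.3,1)"
```

```text
t 20.3 p [ 0.6497 -0.0563  0.1066] yaw 100.28 xaxis [ 0.0009 -0.0014 -1.    ] w 49.9 F [ 0.7  0.3 -0.3] q [-0.19  0.47  1.51 -0.    1.15 -1.94]
wrist bar 3883 ((0.6449337601661682, -0.05549078807234764), (0.05332750454545021, 0.0609174519777298), 48.74094009399414) [0.1347 0.136 ]
  toponly 3590 ((0.6513686776161194, -0.059845104813575745), (0.052302036434412, 0.048880185931921005), 45.140865325927734)
  cup 820 ((0.6654530763626099, -0.1497373729944229), (0.025520753115415573, 0.02383190579712391))
  ball 1095 [ 0.647  -0.0574] [0.034  0.0409] 0.062499358648459 [ 0.6434 -0.057   0.0619]
side bar 212 ((0.6470204591751099, -0.06022036448121071), (0.052273619920015335, 0.053737666457891464), 67.61947631835938) [0.1299 0.1348]
  ball 448 [ 0.6502 -0.0508] [0.0414 0.0313] 0.06370853056982442 [ 0.6501 -0.0548  0.0631]
top bar 117 ((0.6363362073898315, -0.05897751450538635), (0.028140053153038025, 0.01329846866428852), 9.100907325744629) [0.134  0.1371]
  cup 62 ((0.6642711162567139, -0.150273859500885), (0.024209553375840187, 0.017854101955890656))
  ball 216 [ 0.6513 -0.0644] [0.04   0.0553] 0.06487072202325375 [ 0.6509 -0.0622  0.0645]
[-0.003, 0.001, -0.004] [-0.0002, -0.001, 0.0005]
```

Aligned. Closing slowly on the bar.

Call:
arm_command --series '[{"dp": [0, 0, 0], "angular": [0, 0, 0], "gripper": 40}, {"dp": [0, 0, 0], "angular": [0, 0, 0], "gripper": 30}, {"dp": [0, 0, 0], "angular": [0, 0, 0], "gripper": 24}, {"dp": [0, 0, 0], "angular": [0, 0, 0], "gripper": 20}, {"dp": [0, 0, 0], "angular": [0, 0, 0], "gripper": 17}, {"dp": [0, 0, 0], "angular": [0, 0, 0], "gripper": 12}, {"dp": [0, 0, 0], "angular": [0, 0, 0], "gripper": 10}, {"dp": [0, 0, 0], "angular": [0, 0, 0], "gripper": 10}]' --grip_force 80

```text
clock: 21.45
position: [0.6504, -0.0574, 0.1074]
ee_rot: [-0.453, 0.544, -0.453, -0.541]
contact_force: [0.6, -1.1, 0.3]
width: 0.0149
```

```bash
python3 -c "
from h import *
st()"
```

```text
t 21.45 p [ 0.6504 -0.0574  0.1074] yaw 100.28 xaxis [ 0.003 -0.003 -1.   ] w 14.9 F [ 0.6 -1.1  0.3] q [-0.19  0.47  1.51 -0.    1.15 -1.94]
```

Call:
arm_command --series '[{"dp": [-0.02, 0, 0], "angular": [0, 0, 0], "gripper": 10}, {"dp": [-0.04, 0, 0], "angular": [0, 0, 0], "gripper": 10}, {"dp": [-0.06, 0, 0], "angular": [0, 0, 0], "gripper": 10}, {"dp": [-0.08, 0, 0], "angular": [0, 0, 0], "gripper": 10}, {"dp": [-0.08, 0, 0], "angular": [0, 0, 0], "gripper": 10}, {"dp": [-0.07, 0, 0], "angular": [0, 0, 0], "gripper": 10}, {"dp": [-0.05, 0, 0], "angular": [0, 0, 0], "gripper": 10}, {"dp": [-0.02, 0, 0], "angular": [0, 0, 0], "gripper": 10}]'

```text
clock: 22.45
position: [0.648, -0.0555, 0.1586]
ee_rot: [0.452, -0.542, 0.454, 0.544]
contact_force: [-0.8, -0.3, -3.9]
width: 0.0145
```

```bash
cat > fin.py <<'E'
from h import *
import sys
np.set_printoptions(precision=4,suppress=True)
st(); T=T_tool(); p=T[:3,3]; gc=p+T[:3,0]*(-.0187)
print("grip pt",gc)
ims=[]
for n in("wrist","side","top"):
    d=shot(n);np.savez(f"{n}_{sys.argv[1]}.npz",**{k:np.array(v) for k,v in d.items()});W=cloud(d);hsv=cv2.cvtColor(d["image"],cv2.COLOR_BGR2HSV)
    g=hsv[...,1]<60; zr=gc[2]-.088 # rim height
    r=np.hypot(W[...,0]-gc[0],W[...,1]-gc[1]);M=g&(r<.084)&(r>.066)&(abs(W[...,2]-zr)<.012);Q=W[M]
    if len(Q)>50:
        A=np.c_[Q[:,:2]-gc[:2],np.ones(len(Q))];w=np.ones(len(Q))
        for _ in range(8):
            c=np.linalg.lstsq(A*w[:,None],Q[:,2]*w,rcond=None)[0];w=1/(1+(np.abs(Q[:,2]-A@c)/.001)**2)
        print(n,"rim plane slope deg",np.degrees(c[:2]),"z",c[2],len(Q))
    B=W[g&(r<.05)&(W[...,2]>zr+.001)&(W[...,2]<zr+.04)]
    if len(B)>10: print(n,"ball",len(B),((B[:,:2].min(0)+B[:,:2].max(0))/2-gc[:2])*1e3,(B[:,:2].max(0)-B[:,:2].min(0))*1e3)
    H=W[(hsv[...,1]>80)&(hsv[...,0]<30)&(r<.15)&(r>.06)&(W[...,2]>gc[2]-.03)&(W[...,2]<gc[2]+.06)]
    if len(H)>10: print(n,"dipper",len(H),np.median(H,0),np.percentile(H[:,2],98),"dir yaw(-x)",np.degrees(np.arctan2(*(gc[:2]-np.median(H,0)[:2])[::-1])))
E
python3 fin.py m
```

```text
t 22.45 p [ 0.648  -0.0555  0.1586] yaw 100.28 xaxis [-0.0036  0.0003 -1.    ] w 14.5 F [-0.8 -0.3 -3.9] q [-0.19  0.43  1.44 -0.    1.27 -1.94]
grip pt [ 0.648  -0.0555  0.1773]
wrist rim plane slope deg [-0.5961 -0.07  ] z 0.08944559782084045 7970
wrist ball 1073 [-3.9455  0.3162] [33.5529 40.9198]
wrist dipper 5218 [ 0.66   -0.146   0.1943] 0.20386443195726345 dir yaw(-x) 97.54165932787188
side rim plane slope deg [-0.221  -0.0229] z 0.08812776268099871 1426
side ball 439 [-0.5192  7.192 ] [41.4203 31.1713]
side dipper 43 [ 0.6559 -0.1466  0.1785] 0.19329477490873156 dir yaw(-x) 94.92575226133657
top rim plane slope deg [-0.6218 -0.2276] z 0.0879020849210789 1026
top ball 219 [-0.3758  1.7562] [36.6835 40.4293]
top dipper 192 [ 0.6605 -0.1502  0.1989] 0.20443478264522297 dir yaw(-x) 97.48763359720733
```

Lifted level, ball and dipper in place. Now the quarter turn, clockwise.

Call:
arm_command --series '[{"dp": [-0.015, 0, 0], "angular": [0.012, 0, 0], "gripper": 10}, {"dp": [-0.015, 0, 0], "angular": [0.025, 0, 0], "gripper": 10}, {"dp": [-0.015, 0, 0], "angular": [0.035, 0, 0], "gripper": 10}, {"dp": [-0.015, 0, 0], "angular": [0.045, 0, 0], "gripper": 10}, {"dp": [-0.015, 0, 0], "angular": [0.05, 0, 0], "gripper": 10}, {"dp": [-0.015, 0, 0], "angular": [0.05, 0, 0], "gripper": 10}, {"dp": [-0.015, 0, 0], "angular": [0.05, 0, 0], "gripper": 10}, {"dp": [-0.01, 0, 0], "angular": [0.05, 0, 0], "gripper": 10}]'

```text
clock: 23.6
position: [0.6462, -0.0552, 0.1692]
ee_rot: [0.575, -0.405, 0.58, 0.411]
contact_force: [0.1, 0.6, -5.8]
width: 0.0146
```

```bash
python3 -c "
from h import *
st();plan([.6544,-.0595,.172],11,14)" | cut -c1-90
```

```text
t 23.6 p [ 0.6462 -0.0552  0.1692] yaw 70.51 xaxis [-0.0106  0.0017 -0.9999] w 14.6 F [ 0.
[-0.002, -0.005, -0.001] [0.0472, -0.0003, -0.0004]
[-0.002, -0.005, -0.0] [0.0472, -0.0003, -0.0004]
[-0.002, -0.005, 0.0] [0.0472, -0.0003, -0.0004]
[-0.002, -0.005, 0.0] [0.0472, -0.0003, -0.0004]
[-0.002, -0.005, 0.001] [0.0472, -0.0003, -0.0004]
[-0.002, -0.005, 0.001] [0.0472, -0.0003, -0.0004]
[-0.002, -0.005, 0.002] [0.0472, -0.0003, -0.0004]
[-0.002, -0.005, 0.002] [0.0472, -0.0003, -0.0004]
[-0.002, -0.005, 0.002] [0.0472, -0.0003, -0.0004]
[-0.002, -0.005, 0.003] [0.0472, -0.0003, -0.0004]
[-0.002, -0.005, 0.003] [0.0472, -0.0003, -0.0004]
[-0.002, -0.004, 0.003] [0.0472, -0.0003, -0.0004]
[-0.002, -0.004, 0.004] [0.0472, -0.0003, -0.0004]
[-0.002, -0.004, 0.004] [0.0472, -0.0003, -0.0004]
```

Call:
arm_command --series '[{"dp": [-0.003, -0.007, -0.001], "angular": [0.05, -0.0004, -0.0011], "gripper": 10}, {"dp": [-0.003, -0.007, 0], "angular": [0.05, -0.0005, -0.0011], "gripper": 10}, {"dp": [-0.003, -0.007, 0], "angular": [0.05, -0.0005, -0.001], "gripper": 10}, {"dp": [-0.003, -0.007, 0], "angular": [0.05, -0.0006, -0.001], "gripper": 10}, {"dp": [-0.003, -0.006, 0.001], "angular": [0.05, -0.0007, -0.0009], "gripper": 10}, {"dp": [-0.003, -0.006, 0.002], "angular": [0.05, -0.0008, -0.0008], "gripper": 10}, {"dp": [-0.003, -0.006, 0.002], "angular": [0.05, -0.0009, -0.0007], "gripper": 10}, {"dp": [-0.003, -0.006, 0.002], "angular": [0.05, -0.001, -0.0006], "gripper": 10}]'

```text
clock: 24.6
position: [0.651, -0.0582, 0.1695]
ee_rot: [0.678, -0.2, 0.678, 0.201]
contact_force: [0.5, 0.2, -6.2]
width: 0.0146
```

```bash
python3 -c "
from h import *
st();plan([.6544,-.0595,.172],11,6)" | cut -c1-90
```

```text
t 24.6 p [ 0.651  -0.0582  0.1695] yaw 32.97 xaxis [-2.0e-04  2.2e-03 -1.0e+00] w 14.6 F [
[-0.003, -0.004, 0.003] [0.0407, 0.0001, -0.0002]
[-0.003, -0.004, 0.003] [0.0407, 0.0001, -0.0002]
[-0.003, -0.004, 0.004] [0.0407, 0.0001, -0.0002]
[-0.003, -0.003, 0.004] [0.0407, 0.0001, -0.0002]
[-0.003, -0.003, 0.004] [0.0407, 0.0001, -0.0002]
[-0.003, -0.003, 0.004] [0.0407, 0.0001, -0.0002]
```

Call:
arm_command --series '[{"dp": [-0.003, -0.004, 0.004], "angular": [0.048, -0.0006, -0.0005], "gripper": 10}, {"dp": [-0.003, -0.004, 0.004], "angular": [0.044, -0.0006, -0.0004], "gripper": 10}, {"dp": [-0.003, -0.003, 0.004], "angular": [0.038, -0.0006, -0.0003], "gripper": 10}, {"dp": [-0.003, -0.003, 0.004], "angular": [0.032, -0.0006, -0.0002], "gripper": 10}, {"dp": [-0.003, -0.003, 0.004], "angular": [0.026, -0.0006, -0.0002], "gripper": 10}, {"dp": [-0.003, 0, 0.004], "angular": [0.018, -0.0006, -0.0001], "gripper": 10}, {"dp": [-0.003, 0, 0.002], "angular": [0.01, -0.0006, -0.0001], "gripper": 10}, {"dp": [-0.002, 0, 0], "angular": [0.005, -0.0006, -0.0001], "gripper": 10}]'

```text
clock: 25.6
position: [0.654, -0.059, 0.1701]
ee_rot: [0.705, -0.074, 0.702, 0.075]
contact_force: [0.6, 0.6, -4.5]
width: 0.0149
```

```bash
python3 fin.py n;  python3 - <<'E'
from h import *
plan([.6544,-.0595,.172],11,1)
d,t=dict(np.load("side_n.npz")),dict(np.load("top_n.npz"))
cv2.imwrite("pics/n.png",np.hstack([cv2.resize(d["image"][130:380,60:360],(480,400)),cv2.resize(t["image"][60:300,80:280],(320,384)) if 0 else cv2.resize(t["image"][80:280,100:260],(320,400))]))
E
```

```text
t 25.6 p [ 0.654  -0.059   0.1701] yaw 12.12 xaxis [ 0.0044  0.0023 -1.    ] w 14.9 F [ 0.6  0.6 -4.5] q [-0.2   0.43  1.42  0.    1.29 -0.41]
grip pt [ 0.6539 -0.059   0.1888]
wrist rim plane slope deg [0.1363 0.5928] z 0.10086518701821373 7865
wrist ball 1072 [0.7714 3.3641] [40.9906 34.1133]
wrist dipper 5177 [ 0.5634 -0.0737  0.2052] 0.2148539742504013 dir yaw(-x) 9.215398806039978
side rim plane slope deg [0.2341 0.4712] z 0.0996200753314856 1411
side ball 336 [0.186  6.3825] [40.7421 32.105 ]
side dipper 412 [ 0.5578 -0.0715  0.1966] 0.2136542575936766 dir yaw(-x) 7.409823800842407
top rim plane slope deg [-0.0361 -0.1184] z 0.09945824869845248 1043
top ball 169 [  2.0547 -10.8918] [39.4431 16.9762]
top dipper 196 [ 0.5559 -0.0797  0.2115] 0.2158063654092604 dir yaw(-x) 11.910464151116749
[-0.015, -0.005, 0.003] [0.0128, 0.0031, -0.0008]
```

View pics/n.png

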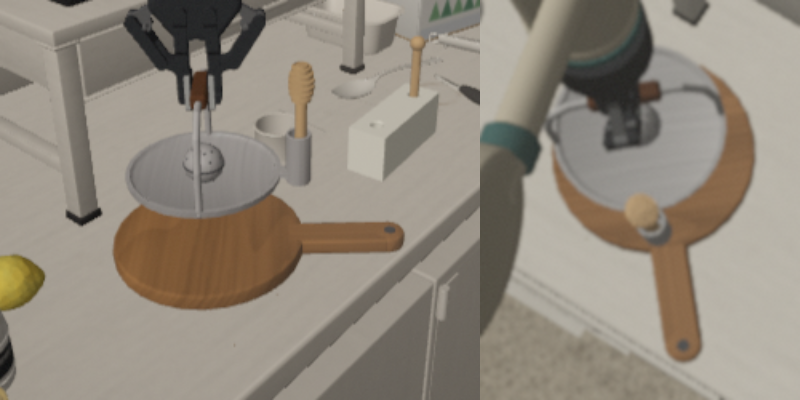

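The side view shows the dish level over the board, dipper in the cup, ball in the middle, and the cup on the handle side. Ring and muddler are untouched. One small correction of about 1° of yaw, then settle.

Call:
arm_command --series '[{"dp": [-0.004, -0.002, 0.001], "angular": [0.004, 0.001, -0.0003], "gripper": 10}, {"dp": [-0.004, -0.002, 0.001], "angular": [0.005, 0.001, -0.0003], "gripper": 10}, {"dp": [-0.004, 0, 0], "angular": [0.003, 0.001, -0.0002], "gripper": 10}, {"dp": [0, 0, 0], "angular": [0, 0, 0], "gripper": 10}, {"dp": [0, 0, 0], "angular": [0, 0, 0], "gripper": 10}, {"dp": [0, 0, 0], "angular": [0, 0, 0], "gripper": 10}, {"dp": [0, 0, 0], "angular": [0, 0, 0], "gripper": 10}, {"dp": [0, 0, 0], "angular": [0, 0, 0], "gripper": 10}]'

```text
clock: 26.75
position: [0.6544, -0.0595, 0.1718]
ee_rot: [0.704, -0.068, 0.704, 0.068]
contact_force: [0.4, -0.2, -6.0]
width: 0.0148
```

```bash
python3 fin.py o; python3 - <<'E'
from h import *
s=get_state();print(s["clock"],"qd",np.abs(s["qd"]).max())
d=dict(np.load("wrist_o.npz"));W=cloud(d);hsv=cv2.cvtColor(d["image"],cv2.COLOR_BGR2HSV)
gc=np.array([.654,-.059]);b=W[(W[...,2]>.17)&(W[...,2]<.21)&(hsv[...,1]>70)&(np.hypot(W[...,0]-gc[0],W[...,1]-gc[1])<.045)]
print("bar",len(b),cv2.minAreaRect(b[:,:2].astype(np.float32)))
C=W[(hsv[...,1]<60)&(np.hypot(W[...,0]-.561,W[...,1]+.077)<.03)&(W[...,2]>.12)&(W[...,2]<.15)]
print("cup",len(C),cv2.minAreaRect(C[:,:2].astype(np.float32)))
w=dict(np.load("side_o.npz"));Ws=cloud(w)
for c,n in(((.453,-.341),"mud"),):
    Q=Ws[(np.hypot(Ws[...,0]-c[0],Ws[...,1]-c[1])<.02)&(Ws[...,2]>.07)];print(n,np.median(Q,0),Q[:,2].max())
E
```

```text
t 26.75 p [ 0.6544 -0.0595  0.1718] yaw 11.0 xaxis [-0.     -0.0001 -1.    ] w 14.8 F [ 0.4 -0.2 -6. ] q [-0.2   0.43  1.41 -0.    1.3  -0.39]
grip pt [ 0.6544 -0.0595  0.1905]
wrist rim plane slope deg [-0.1198  0.5427] z 0.10252118653256989 7856
wrist ball 1069 [0.3102 3.2716] [40.8304 33.7963]
wrist dipper 5182 [ 0.5638 -0.0721  0.2074] 0.21702040175628556 dir yaw(-x) 7.939303438299411
side rim plane slope deg [0.0038 0.4572] z 0.10112915116686137 1414
side ball 340 [0.2592 5.8099] [40.9664 32.4166]
side dipper 417 [ 0.558  -0.0702  0.1984] 0.21588866581148047 dir yaw(-x) 6.342666351752058
top rim plane slope deg [-0.1511 -0.3837] z 0.10131827058885463 1063
top ball 185 [ 0.9742 -7.163 ] [39.9976 23.8037]
top dipper 197 [ 0.5558 -0.0786  0.214 ] 0.2176360813308269 dir yaw(-x) 11.006103963063616
26.9 qd 0.002235859572971182
bar 3810 ((0.6542077660560608, -0.059209100902080536), (0.016053635627031326, 0.059096597135066986), 10.55389404296875)
cup 1217 ((0.5628582835197449, -0.07670537382364273), (0.024327903985977173, 0.025810683146119118), 41.82615661621094)
mud [ 0.45279463 -0.33930548  0.11199025] 0.1426380507614023
```

```bash
python3 -c "
from rig import sign_off
print(sign_off())"
```

```text
the job is handed in; nothing more can be done
None
```

The job is done and handed in at 26.9 s. The dipper stands in the cup, and the arm holds the dish over the board, turned so the cup lines up with the board's handle.

**What I did:**
- **First try:** I took the dipper from the rack and let it down into the cup. The tip caught about 8 mm above the floor, and pressing on tipped the empty dish about 4° and shifted it about 2 mm on the board. It settled level again when I let go.
- **Second try:** I regripped the dipper upright and lowered it slightly further out. It went to the floor without resistance.
- **Lift and turn:** I then gripped the hoop bar, lifted the dish and turned it 89° clockwise.

**Last checks:**

| Check | Reading |
|---|---|
| Dish direction | tool yaw 11.0°, cup direction about 10.9°; board handle about 11° (single estimates 9.5 to 11.6°) |
| Level | rim slope about 0.5° by the wrist and side cameras; the top camera gave about −0.4° |
| Air under the dish | about 63 mm |
| Motion | joint speeds below 0.003 rad/s |
| Tea ball | in the middle to within a few mm |
| Dipper | upright in the cup, head top about 0.217 m, as expected when seated |
| Muddler | where it stood |
| Steel ring | looks unmoved in the last picture; not measured again |

The cameras disagree by several mm on the ball and dipper positions, because each sees only part of them.

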